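Hang a squeegee on a snap S-hook

TASK

Take the spare steel S-hook off its wooden peg stand and snap it onto the horizontal bar of the hanging stand: press down gently, by feel, until the sprung keeper has let the bar in and clicked shut beneath it, and let go. Then take the squeegee out of its wooden rest and lower it by its wire bail into the open lower curl of that hook until the hook carries it, leaving it upright, still and hanging free. Never press on the bar or the hook with more than 20 N, and leave the tin, the flask and the cup where they stand.

Things in the scene. Friction and masses are not known exactly. Their poses are not given: they have to be found in the camera images.
- stand: Hanging stand, fixed. Origin: centre of the underside of its foot plate (220 x 100 x 12 mm). On a post at x = +95 mm a grey carriage carries a round steel bar, 12 mm diameter, along the stand's x at y = 0, clear from x = -86 to +78 mm, near end closed by a 24 mm ball. The clamped carriage is set by hand: the bar's axis is 225 to 275 mm above the bench and is NOT REPORTED; find it by feel or by eye.
- foot_end (a point): Middle of the front top edge of the stand's foot plate, under the ball: (-110, 0, 12) mm in the stand's frame. With the stand's origin it gives the bar's direction. The bar gives elastically, about 1 mm per 10 N; its clamp slips above about 45 N.
- hook: Steel S-hook of flat strip, 10 mm wide (its x), 3 mm thick, 70 g, lying in its y-z plane. Origin: axis of the 12 mm bar when seated on it. Upper curl: inner sides y = +-9, outer +-12, inner top z = +6, outer top +9 mm. Its shank runs down the -y side to z = -48, slants over to +y at z = -70 and turns into the open lower curl, lowest point z = -90. Starts hung on the peg's pin, axes as the peg's.
- leg (a point): Lower end of the upper curl's free leg, flared out, on the hook's +y side: (0, 15, -31) mm in the hook's frame. The bar comes in below it from the +y side, above the slant of the shank (at y = 0 there is room for the bar's axis from z = -34 to -44 mm), then goes up through the keeper; the curl gives it +-3 mm in y.
- keeper (a joint): Sprung keeper of the hook, rad: 0 = shut across the mouth of the upper curl at z = -23 mm; swings up and in to 1.45. Pressing the hook down on the bar opens it at some 1 to 10 N; it springs shut under the bar 2 to 5 mm before the hook is seated, the force falls away, and then the hook bears hard on the bar. It does not open outward, so a hook cannot be lifted off.
- curl (a point): Point (0, 0, -84.5) mm in the hook's frame: axis of the squeegee's bail wire when hung in the lower curl. The curl is 18 mm wide inside and open at the top on the -y side, where its free tip, flared out, ends at y = -15, z = -70 mm; the slanting shank roofs it on the +y side.
- peg: Wooden peg stand, fixed, foot 14 mm thick. Origin: on the bench, below the hook's place on the pin. The steel pin, 8 mm diameter, runs along the stand's x, axis 122 mm above the bench, to a free end at x = -30 mm; a round post 134 mm high stands behind it at x = 38 to 52 mm. The shut keeper holds the hook on the pin: slide it off over the free end (-x).
- pin (a point): Free end of the pin, (-30, 0, 122) mm in the peg stand's frame.
- rest: Wooden squeegee rest, fixed, 90 x 120 x 40 mm, with a 14 mm groove along its y for the blade. Origin: centre of its underside.
- squeegee: Screen-printing squeegee, 0.18 to 0.29 kg, upright in the rest: wooden handle 34 mm thick (x), 200 mm long (y), z = 25 to 75 mm, rubber blade 9 mm thick below. Origin: middle of the blade's lower edge, z up. A rigid bail of 5 mm wire stands on the middle of the handle in the x-z plane.
- bail (a point): Axis of the bail's level top wire, 116 mm above the blade's edge at x = y = 0. The wire runs along the squeegee's x; the opening under it is 20 mm wide (x) and 38 mm high, down to the handle.
- tin: White tin, 76 mm diameter, 85 mm high; bystander. Origin: centre of its underside.
- flask: Pale metal solvent flask with a red cap, 64 mm diameter, 150 mm high; bystander. Origin: centre of its underside.
- cup: Blue ceramic cup, 68 mm diameter, 70 mm high; bystander. Origin: centre of its underside.
Not all that is in view belongs to the job. There is more than one size of the squeegee; the job needs the smaller.

How it is judged:
By the outcome, as a careful person would: the job done as asked, in the order asked, and still so for the second after the job is handed in, with the robot touching nothing.
It also fails if it takes over 72 s, if anything falls off the work surface, if the arm or the gripper's body presses on something with over 40 N, if the wrist force passes 120 N, or if a joint passes its speed limit or range.

ROBOT

A 7-joint arm with a two-finger parallel gripper is mounted at the origin on the work surface. World frame = base frame: x ahead of the robot, y to its left, z up, the work surface at z = 0. Lengths are in m, angles in rad, forces in N, time in s.
With the tool pointing down it reaches from about 0.4 to 0.85 m from the base axis. Payload 10.4 kg.
Tool frame: the origin (TCP) lies between the finger pads; the fingertips stand manip.tcp_to_tips ahead of it and the grasp point (between the pads) lies 2 mm behind it (manip.tcp_to_tips is the distance from the TCP to the fingertips, in m); y points along the fingers, z is the direction in which the jaws open and shut, and the axes are right-handed (so a half turn about y gives the same grasp; the last joint's range is limited). The gripper opens to 85 mm and grips with 20 to 120 N. Pads are 22 mm wide; open, the fingers measure 114 mm over their backs; the gripper's body (76 mm by 85 mm) begins 54 mm behind the grasp point. The pads swing forward as they close: fully open they stand 13 mm farther back than shut.
Start: joints at [1.176, 0.332, -0.065, 1.46, 0.022, 1.35, -0.088], TCP at [0.227, -0.582, 0.248] pointing down, gripper open.
Joint ranges: [-2.6, 2.6], [-0.5, 2.12], [-1.47, 1.34], [0.16, 2.42], [-1.27, 4.41], [0.06, 2.06], [-2.6, 2.6]. Speed limits (rad/s): [2.22, 2.22, 2.79, 2.79, 3.14, 3.14, 3.14].

INTERFACE

Orientations are given as a unit quaternion [x, y, z, w].
In Python, from workcell import manip gives the robot as it stands. The module is installed in compiled form; this text tells all that it offers.
- The arm moves only by the tool move_arm, never from a script. Its argument "increments" is a list of rows, each an object with "offset": the shift along the tool's x, y, z in m, a list of three; "yaw": the turn about the tool's y in degrees; "jaw": the closure in counts, from 0 (fully open) to 255 (shut). In form: [{"offset": [tx, ty, tz], "yaw": yaw, "jaw": jaw}, ...]. A call has 1 to 10 rows; each row is the pose to reach, as a shift and turn from the pose measured when the call began, along the tool's axes at that moment; what a row does not reach only later rows make up. A row lasts 1/12 s, in which the tool goes at most 41.7 mm and 7.16 degrees, less where a joint would pass 70% of its speed; a pose out of reach is approached as far as the arm can. A call with a gripper value outside its range is refused whole. The fingers move at their own pace and stop on an object; "squeeze" is the grip in N (left out, the last holds). Time passes only in rows, so rows that repeat a pose let the fingers close. It gives the time, the measured TCP pose, the force and the opening at its end, in the units of the state.
- manip.get_obs(): the state, without advancing time (a new reading comes with each control period).
- manip.camera(name): name is "side" or "top" or "wrist"; returns a dict with "pixels" (420x560x3 uint8, red, green, blue), "depth" (420x560 float32, m along the optical axis (not along the pixel's ray), 0 where there is no reading), "intrinsics" (3x3 intrinsics, pixels), "R" (3x3) and "t" (3): a world point X has camera coordinates R X + t; the wrist camera has in their place "mount" (4x4, takes a point from camera to tool coordinates, whose origin is the TCP and whose axes are the tool frame's). Camera axes: x right, y down, z forward; pixel columns grow to the right and rows downward; lengths in m; the calibration is good to about 2 mm. A picture is of the moment at which its call begins: read the wrist's pose just before it.
- manip.hand_in(): hands the job in, once; it reports no verdict.
Trained networks look in a picture, given as the dict that the camera call returned (one of the last four; its "shot" number tells which), for a name from the list of things; names that differ only in an ending like _2 or _b are one class to them, and where a whole thing is asked for, a point or a joint stands for the part that bears it (a point fixed in the world has none). Each returns a list of dicts, best first, with "confidence" (0 to 1); they miss things now and then, are a little off and sometimes report something else, mostly with a low value. They report only what shows in the picture. A call takes as long as a camera call. They do not tell look-alikes from the thing itself.
- manip.recognise(picture, query): "bbox" ([left, top, right, bottom] in pixels, round what is visible of it).
- manip.spot_point(picture, query): "centre" ([column, row] in pixels: a listed point, or the origin of a listed thing).
The state is a dict: "clock": time; "joint_pos": joint angles; "joint_velocities": joint speeds; "tau": joint torques, N m; "position": TCP position; "ee_rot": TCP orientation; "ft_force": force on the tool from outside, world axes, zero at the start; "torque": the same for the moment, N m; "grip_width": opening from 0.0 (shut) to 1.0 (fully open).
Only numpy, scipy, OpenCV 4.12 (cv2) and the standard library are available. Lean on these libraries where they do the work, as an engineer would, in place of code of your own. Each camera call takes 0.05 s, during which the arm holds its last target. There are 200 camera calls.

## Working session

There is one attempt and no reset: what is moved stays moved. The work goes in short steps, Python scripts to look and compute and a tool call to move; the robot and the scene stay as the last step left them, time stands still between calls to the robot, and variables do not carry over. Pictures are saved under pics/ and viewed, about 8 in all and at most 12, crops included, and the job is handed in when it is done.

Besides the shell and the picture viewer there is one more tool, called after "Call:" as a command line: name --argument value ..., lists and objects as JSON in quotes. move_arm: Moves the arm, as the interface text tells. Its arguments: {"type":"object","properties":{"increments":{"type":"array","items":{"type":"object","properties":{"offset":{"type":"array","items":{"type":"number"}},"yaw":{"type":"number"},"jaw":{"type":"number"}}}},"squeeze":{"type":"number"}},"required":["increments"]}

```bash
mkdir -p pics; ls; cat > h.py <<'E'
import numpy as np, cv2
from workcell import manip
from scipy.spatial.transform import Rotation as Ro
def cam(n):
    o=manip.get_obs(); c=manip.camera(n); c['name']=n
    if 'mount' in c:
        T=np.eye(4); T[:3,:3]=Ro.from_quat(o['ee_rot']).as_matrix(); T[:3,3]=o['position']
        W=T@np.array(c['mount']); c['R']=W[:3,:3].T; c['t']=-W[:3,:3].T@W[:3,3]
    return c
def save(c,f): cv2.imwrite('pics/'+f,c['pixels'][:,:,::-1])
def ray(c,px):
    K=np.array(c['intrinsics']);R=np.array(c['R']);t=np.array(c['t'])
    d=R.T@np.linalg.solve(K,[px[0],px[1],1.]); return -R.T@t,d
def atz(c,px,z):
    o,d=ray(c,px); return o+d*(z-o[2])/d[2]
def atd(c,px,dep=None):
    o,d=ray(c,px)
    if dep is None:
        u,v=int(round(px[0])),int(round(px[1])); w=c['depth'][max(v-1,0):v+2,max(u-1,0):u+2]; w=w[w>0]; dep=np.median(w) if w.size else np.nan
    return o+d*dep
def proj(c,X):
    p=np.array(c['intrinsics'])@(np.array(c['R'])@X+np.array(c['t'])); return p[:2]/p[2]
def cloud(c):
    K=np.array(c['intrinsics']);v,u=np.mgrid[:420,:560];D=c['depth']
    P=np.stack([u,v,np.ones_like(u)],-1)@np.linalg.inv(K).T*D[...,None]
    return (P-np.array(c['t']))@np.array(c['R'])   # world
def tri(a,pa,b,pb):
    o1,d1=ray(a,pa);o2,d2=ray(b,pb);d1=d1/np.linalg.norm(d1);d2=d2/np.linalg.norm(d2)
    s=np.linalg.lstsq(np.stack([d1,-d2],1),o2-o1,rcond=None)[0]
    p,q=o1+d1*s[0],o2+d2*s[1]; return (p+q)/2,np.linalg.norm(p-q)
def st():
    o=manip.get_obs(); print('t',round(o['clock'],2),'p',np.round(o['position'],4),'q',np.round(o['ee_rot'],4),'F',np.round(o['ft_force'],1),'g',round(o['grip_width'],3))
E
python3 - <<'E'
from h import *
st(); o=manip.get_obs(); print(Ro.from_quat(o['ee_rot']).as_matrix().round(3),manip.tcp_to_tips)
a=cam('side');b=cam('top')
for c in(a,b):
    save(c,c['name']+'0.png'); print(c['name'],'campos',(-np.array(c['R']).T@np.array(c['t'])).round(3))
    for q in ['stand','foot_end','hook','leg','curl','peg','pin','rest','squeegee','bail','tin','flask','cup']:
        print(q,[(np.round(r['centre']).tolist(),round(r['confidence'],2),atd(c,r['centre']).round(3).tolist()) for r in manip.spot_point(c,q)][:4])
E
```

```text
pics
t 0.0 p [ 0.2269 -0.582   0.2475] q [-0.1308  0.6954 -0.6944  0.1306] F [-0.1  0.1  0.1] g 1.0
[[-0.932 -0.001  0.363]
 [-0.363  0.001 -0.932]
 [ 0.    -1.    -0.001]] 0.017
side campos [-0.035  0.577  0.672]
stand [([249.0, 232.0], 0.89, [0.588, -0.012, 0.013])]
foot_end [([290.0, 247.0], 0.58, [0.479, -0.053, 0.002])]
hook [([154.0, 267.0], 0.92, [0.528, 0.295, 0.128])]
leg [([148.0, 285.0], 0.76, [0.53, 0.314, 0.093])]
curl [([160.0, 302.0], 0.64, [0.53, 0.297, 0.034])]
peg [([161.0, 314.0], 0.9, [0.516, 0.306, 0.016])]
pin [([170.0, 279.0], 0.75, [0.6, 0.226, 0.0])]
rest [([334.0, 198.0], 0.93, [0.505, -0.27, 0.037]), ([149.0, 287.0], 0.74, [0.6, 0.281, 0.014])]
squeegee [([422.0, 212.0], 0.9, [0.309, -0.438, 0.003]), ([339.0, 191.0], 0.63, [0.515, -0.306, 0.042])]
bail [([345.0, 157.0], 0.94, [0.666, -0.561, 0.006]), ([435.0, 156.0], 0.71, [0.668, -1.47, -0.317])]
tin [([122.0, 265.0], 0.63, [0.688, 0.29, 0.031])]
flask [([240.0, 299.0], 0.7, [0.414, 0.182, 0.04])]
cup [([343.0, 248.0], 0.77, [0.37, -0.129, 0.014])]
top campos [ 0.466 -0.063  1.264]
stand [([266.0, 193.0], 
[... 257 characters left out ...]
 214.0], 0.37, [0.522, 0.307, 0.016])]
peg [([167.0, 211.0], 0.79, [0.532, 0.295, 0.014])]
pin [([157.0, 220.0], 0.85, [0.501, 0.324, 0.021])]
rest [([363.0, 207.0], 0.59, [0.538, -0.307, 0.088])]
squeegee [([407.0, 277.0], 0.89, [0.332, -0.435, 0.08]), ([370.0, 212.0], 0.8, [0.526, -0.337, 0.041]), ([268.0, 193.0], 0.69, [0.566, -0.031, 0.244])]
bail [([424.0, 288.0], 0.95, [0.312, -0.453, 0.167]), ([379.0, 205.0], 0.71, [0.541, -0.343, 0.13])]
tin [([174.0, 153.0], 0.95, [0.702, 0.256, 0.086]), ([155.0, 211.0], 0.25, [0.524, 0.297, 0.128])]
flask [([156.0, 220.0], 0.65, [0.5, 0.295, 0.123]), ([208.0, 242.0], 0.56, [0.437, 0.143, 0.122])]
cup [([308.0, 255.0], 0.86, [0.393, -0.147, 0.004])]
```

View pics/side0.png

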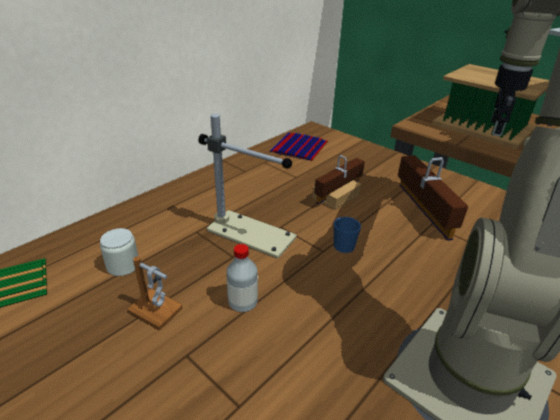

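View pics/top0.png

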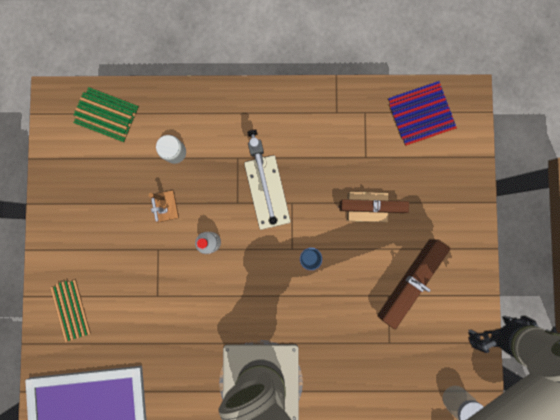

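The side view shows the squeegee in its rest at (340,180) and a larger look-alike on the bench at (430,190). The hook is on its peg at (155,280), and the stand's bar runs from (215,143) to its ball at (288,162). In the top view the rest squeegee at (375,207) is the smaller one, about 68 px long against about 100 px for the one at (413,283). It's also the one in the rest, so it's the target. Next I'll fit the geometry from the depth clouds.

```bash
python3 - <<'E'
from h import *
def line(P):
    xy=P[:,:2]; m=xy.mean(0); u,s,v=np.linalg.svd(xy-m,full_matrices=False); d=v[0]; d=d if d[0]>0 else -d
    e=(xy-m)@d; return m.round(4),np.degrees(np.arctan2(d[1],d[0])).round(2),(e.min().round(3),e.max().round(3)),(s/np.sqrt(len(P))).round(4)
for n in('top','side'):
    c=cam(n);P=cloud(c).reshape(-1,3);P=P[c['depth'].ravel()>0]
    def box(x0,x1,y0,y1,z0,z1): 
        return P[(P[:,0]>x0)&(P[:,0]<x1)&(P[:,1]>y0)&(P[:,1]<y1)&(P[:,2]>z0)&(P[:,2]<z1)]
    print(n)
    B=box(.47,.64,-.12,.06,.2,.3); print('bar',len(B),line(B),np.percentile(B[:,2],[5,50,95]).round(4))
    F=box(.42,.72,-.12,.1,.006,.02); 
    if len(F)>5: print('foot',len(F),cv2.minAreaRect((F[:,:2]*1000).astype(np.float32)))
    S=box(.4,.65,-.46,-.18,.065,.1); print('rest sq',len(S),cv2.minAreaRect((S[:,:2]*1000).astype(np.float32)),line(S),np.percentile(S[:,2],[5,50,95]))
    S=box(.4,.65,-.46,-.18,.11,.2); print('bail',len(S),S.mean(0),S[:,2].max())
    S=box(.4,.65,-.46,-.18,.03,.05); print('rest',len(S),cv2.minAreaRect((S[:,:2]*1000).astype(np.float32)))
    S=box(.45,.62,.22,.36,.105,.125);print('peg',len(S),line(S))
    S=box(.45,.62,.22,.36,.009,.02);print('pegfoot',len(S),cv2.minAreaRect((S[:,:2]*1000).astype(np.float32)))
    S=box(.545,.62,.22,.36,.125,.15);print('post',len(S),S.mean(0) if len(S) else 0)
E
```

```text
top
bar 316 (array([ 0.5567, -0.028 ]), np.float64(13.31), (np.float64(-0.074), np.float64(0.087)), array([0.0484, 0.0041])) [0.2406 0.2452 0.2503]
foot 1766 ((576.3442993164062, -10.676826477050781), (283.0061340332031, 211.98609924316406), 1.487020492553711)
rest sq 781 ((518.4118041992188, -291.6937255859375), (117.11732482910156, 301.1156311035156), 25.192508697509766) (array([ 0.5414, -0.3393]), np.float64(88.35), (np.float64(-0.101), np.float64(0.155)), array([0.0594, 0.0113])) [0.08369643 0.08898859 0.09277842]
bail 24 [ 0.54269523 -0.34113466  0.12830538] 0.13660521804983042
rest 681 ((542.6018676757812, -316.6309814453125), (150.076904296875, 89.68680572509766), 88.95023345947266)
peg 53 (array([0.542 , 0.2984]), np.float64(11.74), (np.float64(-0.04), np.float64(0.036)), array([0.0208, 0.0055]))
pegfoot 461 ((548.0765991210938, 300.1531982421875), (91.02129364013672, 65.16346740722656), 10.22003173828125)
post 29 [0.56552009 0.30560712 0.13126255]
side
bar 366 (array([ 0.5511, -0.025 ]), np.float64(12.5), (np.float64(-0.07), np.float64(0.09)), array([0.0492, 0.0032])) [0.2373 0.2446 0.2496]
foot 1986 ((590.4563598632812, -20.242446899414062), (221.31454467773438, 105.8090591430664), 13.622713088989258)
rest sq 711 ((540.7736206054688, -340.3180847167969), (201.6162872314453, 37.16556930541992), 87.98351287841797) (array([ 0.5346, -0.326 ]), np.float64(86.82), (np.float64(-0.115), np.float64(0.087)), array([0.0606, 0.0104])) [0.06733901 0.08938443 0.09297243]
bail 32 [ 0.53976811 -0.3412176   0.12512538] 0.13517641086586682
rest 425 ((522.1039428710938, -334.92242431640625), (197.33102416992188, 84.32489013671875), 72.93700408935547)
peg 155 (array([0.541 , 0.3059]), np.float64(11.7), (np.float64(-0.045), np.float64(0.035)), array([0.0227, 0.0054]))
pegfoot 990 ((546.4596557617188, 302.9994812011719), (91.55777740478516, 70.72174835205078), 11.997336387634277)
post 68 [0.5648825  0.30767557 0.13030028]
```

```bash
cat >> h.py <<'E'
def off(tgt,ang=None):
    "tool offset to world tgt, and yaw so tool x points to ang+180 deg"
    o=manip.get_obs();R=Ro.from_quat(o['ee_rot']).as_matrix()
    y=None
    if ang is not None:
        cur=np.degrees(np.arctan2(-R[1,0],-R[0,0])); y=round(float(cur-ang),2)
    print('off',(R.T@(np.array(tgt)-o['position'])).round(4).tolist(),'yaw',y)
E
python3 - <<'E'
from h import *
c=cam('wrist');print(np.array(c['mount']).round(3).tolist(),np.array(c['intrinsics']).round(0).tolist())
off([.36,-.25,.42],11.7)
E
```

```text
[[-0.001, 0.953, 0.303, -0.077], [-0.001, -0.303, 0.953, -0.125], [1.0, 0.0, 0.001, 0.0], [0.0, 0.0, 0.0, 1.0]] [[331.0, 0.0, 279.0], [0.0, 331.0, 213.0], [0.0, 0.0, 1.0]]
off [-0.2446, -0.1717, -0.2613] yaw 9.6
```

Call:
move_arm --increments '[{"offset": [-0.03, -0.1, -0.03], "yaw": 3, "jaw": 0}, {"offset": [-0.06, -0.172, -0.06], "yaw": 9.6, "jaw": 0}, {"offset": [-0.245, -0.172, -0.261], "yaw": 9.6, "jaw": 0}, {"offset": [-0.245, -0.172, -0.261], "yaw": 9.6, "jaw": 0}, {"offset": [-0.245, -0.172, -0.261], "yaw": 9.6, "jaw": 0}, {"offset": [-0.245, -0.172, -0.261], "yaw": 9.6, "jaw": 0}, {"offset": [-0.245, -0.172, -0.261], "yaw": 9.6, "jaw": 0}, {"offset": [-0.245, -0.172, -0.261], "yaw": 9.6, "jaw": 0}, {"offset": [-0.245, -0.172, -0.261], "yaw": 9.6, "jaw": 0}, {"offset": [-0.245, -0.172, -0.261], "yaw": 9.6, "jaw": 0}]'

```text
clock: 2.38
position: [0.3595, -0.2512, 0.4201]
ee_rot: [0.072, -0.703, 0.704, -0.072]
ft_force: [1.5, -0.3, -0.1]
grip_width: 1.003
```

```bash
python3 - <<'E'
from h import *
st();off([.48,.29,.30],11.7)
E
```

```text
t 2.38 p [ 0.3595 -0.2512  0.4201] q [ 0.072  -0.7031  0.7037 -0.0722] F [ 1.5 -0.3 -0.1] g 1.003
off [-0.2277, 0.1197, -0.5056] yaw 0.01
```

Call:
move_arm --increments '[{"offset": [-0.12, 0.0, -0.3], "jaw": 0}, {"offset": [-0.12, 0.0, -0.3], "jaw": 0}, {"offset": [-0.12, 0.0, -0.3], "jaw": 0}, {"offset": [-0.12, 0.0, -0.3], "jaw": 0}, {"offset": [-0.12, 0.0, -0.3], "jaw": 0}, {"offset": [-0.12, 0.0, -0.3], "jaw": 0}, {"offset": [-0.12, 0.0, -0.3], "jaw": 0}, {"offset": [-0.228, 0.12, -0.506], "jaw": 0}, {"offset": [-0.228, 0.12, -0.506], "jaw": 0}, {"offset": [-0.228, 0.12, -0.506], "jaw": 0}]'

```text
invalid input at $.increments[0]: expected keys offset, yaw, jaw
```

```bash
python3 - <<'E'
from h import *
st();off([.48,.29,.30],11.7)
E
```

```text
t 2.38 p [ 0.3595 -0.2512  0.4201] q [ 0.072  -0.7031  0.7037 -0.0722] F [ 1.5 -0.3 -0.1] g 1.003
off [-0.2277, 0.1197, -0.5056] yaw 0.01
```

Call:
move_arm --increments '[{"offset": [-0.12, 0.0, -0.3], "yaw": 0, "jaw": 0}, {"offset": [-0.12, 0.0, -0.3], "yaw": 0, "jaw": 0}, {"offset": [-0.12, 0.0, -0.3], "yaw": 0, "jaw": 0}, {"offset": [-0.12, 0.0, -0.3], "yaw": 0, "jaw": 0}, {"offset": [-0.12, 0.0, -0.3], "yaw": 0, "jaw": 0}, {"offset": [-0.12, 0.0, -0.3], "yaw": 0, "jaw": 0}, {"offset": [-0.12, 0.0, -0.3], "yaw": 0, "jaw": 0}, {"offset": [-0.228, 0.12, -0.506], "yaw": 0, "jaw": 0}, {"offset": [-0.228, 0.12, -0.506], "yaw": 0, "jaw": 0}, {"offset": [-0.228, 0.12, -0.506], "yaw": 0, "jaw": 0}]'

```text
clock: 3.22
position: [0.4402, 0.1459, 0.3684]
ee_rot: [0.071, -0.703, 0.704, -0.073]
ft_force: [2.0, -0.4, -0.6]
grip_width: 1.001
```

```bash
python3 - <<'E'
from h import *
st();off([.48,.29,.30],11.7)
E
```

```text
t 3.22 p [0.4402 0.1459 0.3684] q [ 0.0711 -0.7029  0.704  -0.0729] F [ 2.  -0.4 -0.6] g 1.001
off [-0.068, 0.0683, -0.1332] yaw -0.01
```

Call:
move_arm --increments '[{"offset": [-0.068, 0.068, -0.133], "yaw": 0, "jaw": 0}, {"offset": [-0.068, 0.068, -0.133], "yaw": 0, "jaw": 0}, {"offset": [-0.068, 0.068, -0.133], "yaw": 0, "jaw": 0}, {"offset": [-0.068, 0.068, -0.133], "yaw": 0, "jaw": 0}, {"offset": [-0.068, 0.068, -0.133], "yaw": 0, "jaw": 0}, {"offset": [-0.068, 0.068, -0.133], "yaw": 0, "jaw": 0}, {"offset": [-0.068, 0.068, -0.133], "yaw": 0, "jaw": 0}]'

```text
clock: 3.8
position: [0.4801, 0.2897, 0.3004]
ee_rot: [0.071, -0.703, 0.704, -0.073]
ft_force: [-0.4, -0.6, -0.4]
grip_width: 0.997
```

```bash
python3 - <<'E'
from h import *
st();c=cam('wrist')
for q in ['hook','leg','curl','peg','pin']:
    print(q,[(np.round(r['centre']).tolist(),round(r['confidence'],2),atd(c,r['centre']).round(3).tolist()) for r in manip.spot_point(c,q)][:2])
P=cloud(c);m=(c['depth']>0)
Z=P[...,2]
for z0,z1 in((.118,.124),(.124,.128),(.126,.133)):
    s=P[m&(Z>z0)&(Z<z1)]; s=s[(abs(s[:,0]-.53)<.06)&(abs(s[:,1]-.3)<.06)]
    print(z0,len(s),s.mean(0).round(4),s.min(0).round(4),s.max(0).round(4))
print([proj(c,np.array(x)).round() for x in ([.525,.3,.129],)])
save(c,'wr1.png')
im=cv2.resize(c['pixels'][:,:,::-1],None,fx=1.4,fy=1.4);cv2.imwrite('pics/wr1.png',im)
E
```

```text
t 3.8 p [0.4801 0.2897 0.3004] q [ 0.0713 -0.7029  0.704  -0.0729] F [-0.4 -0.6 -0.4] g 0.997
hook [([280.0, 141.0], 0.73, [0.529, 0.298, 0.128])]
leg [([266.0, 136.0], 0.89, [0.527, 0.312, 0.095])]
curl [([283.0, 135.0], 0.59, [0.534, 0.296, 0.127])]
peg [([279.0, 133.0], 0.91, [0.535, 0.3, 0.126]), ([282.0, 135.0], 0.72, [0.534, 0.297, 0.128])]
pin [([280.0, 175.0], 0.87, [0.498, 0.292, 0.125])]
0.118 239 [0.5335 0.3    0.1227] [0.4967 0.2863 0.1181] [0.5643 0.3103 0.124 ]
0.124 559 [0.5298 0.2986 0.1255] [0.4974 0.2887 0.124 ] [0.5652 0.3114 0.128 ]
0.126 322 [0.5428 0.3014 0.129 ] [0.4974 0.2904 0.126 ] [0.5771 0.3139 0.133 ]
[array([277., 145.])]
```

View pics/wr1.png

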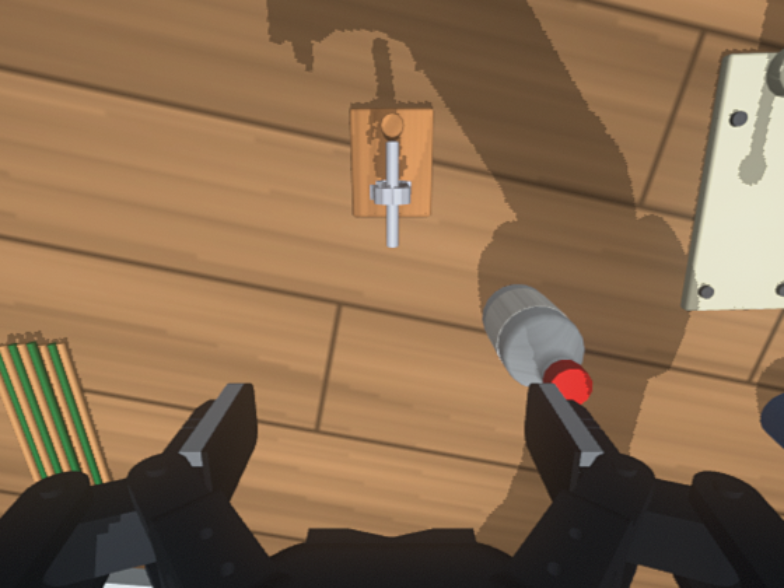

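The wrist view shows the hook at (390,192) in the enlarged picture. The pin stands vertical from (392,140) to (392,247), so the yaw already matches the peg.

```bash
python3 - <<'E'
from h import *
c=cam('wrist')
h=atz(c,(278.9,137.2),.128);p1=atz(c,(280,100.7),.126);p2=atz(c,(280,176),.126)
print(h,p1,p2,np.degrees(np.arctan2(*(p1-p2)[1::-1])))
# curl top cluster in peg frame
P=cloud(c);m=(c['depth']>0);s=P[m];s=s[(abs(s[:,0]-.53)<.07)&(abs(s[:,1]-.3)<.04)&(s[:,2]>.09)]
u=np.array([np.cos(np.radians(11.7)),np.sin(np.radians(11.7))]);v=np.array([-u[1],u[0]])
a=(s[:,:2]-p2[:2])@u;b=(s[:,:2]-p2[:2])@v
for lo in np.arange(-.01,.085,.005):
    k=(a>lo)&(a<lo+.005); 
    if k.any(): print(round(lo,3),k.sum(),b[k].min().round(4),b[k].max().round(4),s[k,2].max().round(4))
off([.527,.2985,.20],11.7)
E
```

```text
[0.53275256 0.29821986 0.128     ] [0.56282059 0.30342068 0.126     ] [0.49869175 0.29018676 0.126     ] 11.66014220016936
-0.01 8656 -0.0243 0.0523 0.3713
-0.005 7430 -0.0305 0.0518 0.3764
0.0 198 -0.0152 0.0194 0.3775
0.005 50 -0.0019 0.0055 0.1266
0.01 48 -0.0019 0.0055 0.1263
0.015 51 -0.0019 0.0055 0.1266
0.02 47 -0.0019 0.0054 0.1263
0.025 124 -0.0092 0.0166 0.1297
0.03 152 -0.0091 0.0175 0.1294
0.035 134 -0.0099 0.0175 0.1292
0.04 52 -0.0018 0.0053 0.1268
0.045 54 -0.0018 0.0053 0.1258
0.05 54 -0.0018 0.0052 0.1264
0.055 54 -0.0018 0.0052 0.1266
0.06 53 -0.0018 0.0052 0.1259
0.065 58 -0.0034 0.0075 0.1345
0.07 96 -0.0042 0.0084 0.1355
0.075 84 -0.0042 0.0083 0.1347
0.08 4 -0.0 0.0041 0.1319
off [-0.0472, 0.1012, -0.0002] yaw -0.11
```

```bash
python3 - <<'E'
from h import *
off([.5296,.2985,.119],11.65)
E
```

```text
off [-0.0494, 0.1822, 0.0001] yaw -0.06
```

Call:
move_arm --increments '[{"offset": [-0.0494, 0.03, 0], "yaw": 0, "jaw": 0}, {"offset": [-0.0494, 0.08, 0], "yaw": 0, "jaw": 0}, {"offset": [-0.0494, 0.115, 0], "yaw": 0, "jaw": 0}, {"offset": [-0.0494, 0.15, 0], "yaw": 0, "jaw": 0}, {"offset": [-0.0494, 0.1822, 0], "yaw": 0, "jaw": 0}, {"offset": [-0.0494, 0.1822, 0], "yaw": 0, "jaw": 0}, {"offset": [-0.0494, 0.1822, 0], "yaw": 0, "jaw": 100}, {"offset": [-0.0494, 0.1822, 0], "yaw": 0, "jaw": 100}, {"offset": [-0.0494, 0.1822, 0], "yaw": 0, "jaw": 100}, {"offset": [-0.0494, 0.1822, 0], "yaw": 0, "jaw": 100}]' --squeeze 30

```text
clock: 4.98
position: [0.5307, 0.2993, 0.1216]
ee_rot: [0.069, -0.703, 0.704, -0.074]
ft_force: [0.2, -0.2, -0.7]
grip_width: 0.606
```

```bash
python3 - <<'E'
from h import *
st();c=cam('wrist');cv2.imwrite('pics/wr2.png',cv2.resize(c['pixels'][150:400,160:400,::-1],None,fx=3,fy=2.4))
P=cloud(c);m=(c['depth']>0);s=P[m];s=s[(s[:,2]<.128)&(s[:,2]>.1245)&(abs(s[:,1]-.3)<.03)&(abs(s[:,0]-.53)<.04)]
o=manip.get_obs();R=Ro.from_quat(o['ee_rot']).as_matrix()
print(np.percentile((s-o['position'])@R,[2,50,98],axis=0).round(4)) 
E
```

```text
t 4.98 p [0.5307 0.2993 0.1216] q [ 0.0685 -0.7031  0.7039 -0.0741] F [ 0.2 -0.2 -0.7] g 0.606
[[-0.03   -0.0068 -0.0259]
 [-0.0017 -0.0044  0.0005]
 [ 0.0309 -0.0033  0.028 ]]
```

View pics/wr2.png

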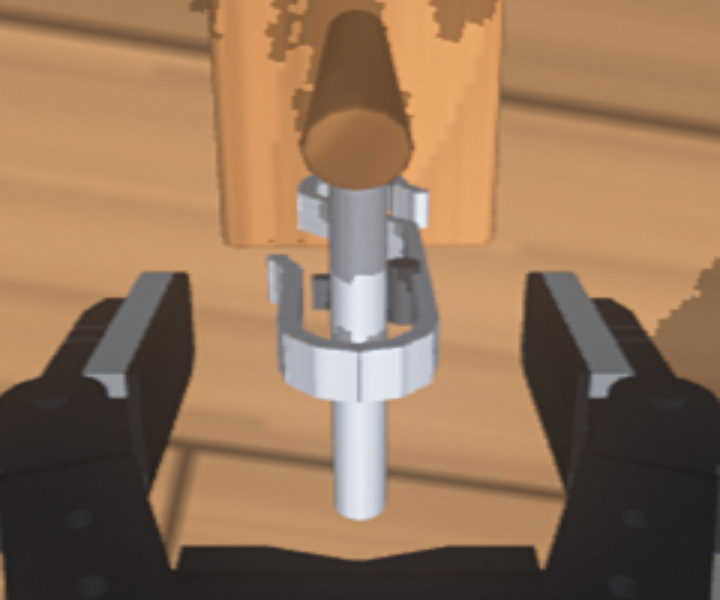

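Both fingers straddle the curl, which is centred at about (360,375) in the crop. The leg is on the left (+y) and the lower curl's tip on the right. I'll check the offset along the pin, then grip.

```bash
python3 - <<'E'
from h import *
c=cam('wrist');o=manip.get_obs();R=Ro.from_quat(o['ee_rot']).as_matrix()
for r in (345,400):
    w=atz(c,(160+360/3,150+r/2.4),.1285); print(w.round(4),((w-o['position'])@R).round(4))
st();off([.5296,.2985,.118],11.65)
E
```

```text
[0.5358 0.2992 0.1285] [-0.0055 -0.0078  0.0008]
[0.5253 0.297  0.1285] [ 0.0053 -0.0079  0.0009]
t 5.08 p [0.5303 0.2989 0.1207] q [ 0.069  -0.7029  0.7041 -0.0736] F [0.2 0.6 0.3] g 0.609
off [0.0008, 0.0027, 0.0002] yaw -0.07
```

Call:
move_arm --increments '[{"offset": [0, 0.0025, 0.0005], "yaw": 0, "jaw": 130}, {"offset": [0, 0.0025, 0.0005], "yaw": 0, "jaw": 160}, {"offset": [0, 0.0025, 0.0005], "yaw": 0, "jaw": 255}, {"offset": [0, 0.0025, 0.0005], "yaw": 0, "jaw": 255}, {"offset": [0, 0.0025, 0.0005], "yaw": 0, "jaw": 255}, {"offset": [0, 0.0025, 0.0005], "yaw": 0, "jaw": 255}, {"offset": [0, 0.0025, 0.0005], "yaw": 0, "jaw": 255}, {"offset": [0, 0.0025, 0.0005], "yaw": 0, "jaw": 255}]' --squeeze 60

```text
clock: 5.75
position: [0.5305, 0.2987, 0.1184]
ee_rot: [0.069, -0.703, 0.704, -0.074]
ft_force: [-0.0, 0.2, 4.8]
grip_width: 0.263
```

```bash
python3 - <<'E'
from h import *
st()
E
```

```text
t 5.75 p [0.5305 0.2987 0.1184] q [ 0.0689 -0.703   0.704  -0.0738] F [-0.   0.2  4.8] g 0.263
```

Call:
move_arm --increments '[{"offset": [0, -0.005, 0], "yaw": 0, "jaw": 255}, {"offset": [0, -0.005, 0], "yaw": 0, "jaw": 255}, {"offset": [0.015, -0.005, 0], "yaw": 0, "jaw": 255}, {"offset": [0.03, -0.005, 0], "yaw": 0, "jaw": 255}, {"offset": [0.045, -0.005, 0], "yaw": 0, "jaw": 255}, {"offset": [0.06, -0.005, 0], "yaw": 0, "jaw": 255}, {"offset": [0.06, -0.005, 0], "yaw": 0, "jaw": 255}, {"offset": [0.06, -0.03, 0], "yaw": 0, "jaw": 255}, {"offset": [0.06, -0.06, 0], "yaw": 0, "jaw": 255}, {"offset": [0.06, -0.06, 0], "yaw": 0, "jaw": 255}]'

```text
clock: 6.58
position: [0.4732, 0.2882, 0.1829]
ee_rot: [-0.067, 0.704, -0.703, 0.076]
ft_force: [0.3, 1.2, 0.1]
grip_width: 0.255
```

```bash
python3 - <<'E'
from h import *
st();c=cam('wrist');a=cam('side')
A=cv2.resize(c['pixels'][150:400,160:400],(400,416));B=cv2.resize(a['pixels'][200:340,90:230],(400,416),interpolation=cv2.INTER_CUBIC)
cv2.imwrite('pics/held.png',np.hstack([A,B])[:,:,::-1])
E
```

```text
t 6.58 p [0.4732 0.2882 0.1829] q [-0.0669  0.7038 -0.7031  0.0758] F [0.3 1.2 0.1] g 0.255
```

View pics/held.png

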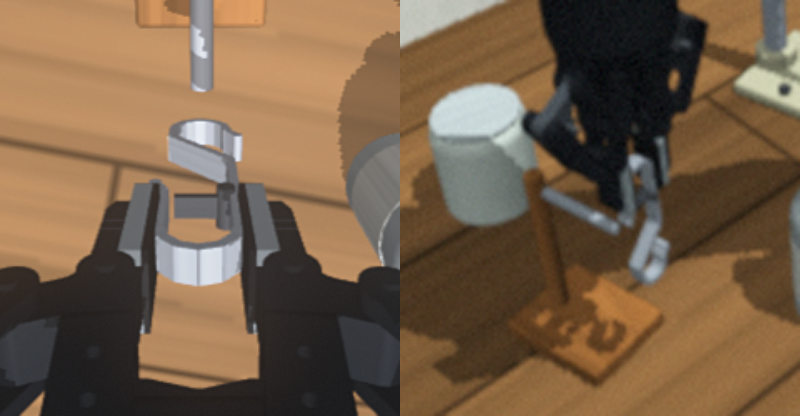

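The hook is off the pin and held squarely at its upper curl, with the keeper shut at (195,205). Next I'll carry it high over to the −y side of the bar.

```bash
python3 - <<'E'
from h import *
a=cam('side');P=cloud(a).reshape(-1,3);s=P[(abs(P[:,0]-.685)<.05)&(abs(P[:,1])<.06)&(P[:,2]<.6)];print('post top',np.percentile(s[:,2],[90,99,100]),s[s[:,2]>.26].mean(0))
off([.53,-.08,.40],13.2)
E
```

```text
post top [0.26637447 0.31249689 0.31423318] [0.67797379 0.00613789 0.28927044]
off [0.0147, -0.2214, 0.3711] yaw -1.65
```

Call:
move_arm --increments '[{"offset": [0, -0.04, 0], "yaw": 0, "jaw": 255}, {"offset": [0, -0.08, 0], "yaw": 0, "jaw": 255}, {"offset": [0, -0.12, 0], "yaw": 0, "jaw": 255}, {"offset": [0, -0.16, 0.01], "yaw": 0, "jaw": 255}, {"offset": [0.005, -0.2, 0.03], "yaw": -1.65, "jaw": 255}, {"offset": [0.01, -0.222, 0.065], "yaw": -1.65, "jaw": 255}, {"offset": [0.015, -0.222, 0.105], "yaw": -1.65, "jaw": 255}, {"offset": [0.015, -0.222, 0.145], "yaw": -1.65, "jaw": 255}, {"offset": [0.015, -0.222, 0.185], "yaw": -1.65, "jaw": 255}, {"offset": [0.015, -0.222, 0.225], "yaw": -1.65, "jaw": 255}]'

```text
clock: 7.57
position: [0.5003, 0.0605, 0.3995]
ee_rot: [0.079, -0.702, 0.703, -0.083]
ft_force: [0.6, -0.3, -1.0]
grip_width: 0.264
```

```bash
python3 - <<'E'
from h import *
st();off([.53,-.08,.40],13.2)
E
```

```text
t 7.57 p [0.5003 0.0605 0.3995] q [ 0.0787 -0.7016  0.7033 -0.0832] F [ 0.6 -0.3 -1. ] g 0.264
off [0.0031, -0.0, 0.1436] yaw -0.05
```

Call:
move_arm --increments '[{"offset": [0.003, 0, 0.04], "yaw": 0, "jaw": 255}, {"offset": [0.003, 0, 0.08], "yaw": 0, "jaw": 255}, {"offset": [0.003, 0, 0.12], "yaw": 0, "jaw": 255}, {"offset": [0.003, 0, 0.1436], "yaw": 0, "jaw": 255}, {"offset": [0.003, 0, 0.1436], "yaw": 0, "jaw": 255}, {"offset": [0.003, 0, 0.1436], "yaw": 0, "jaw": 255}, {"offset": [0.003, 0, 0.1436], "yaw": 0, "jaw": 255}, {"offset": [0.003, 0, 0.1436], "yaw": 0, "jaw": 255}]'

```text
clock: 8.23
position: [0.53, -0.0786, 0.3997]
ee_rot: [0.08, -0.702, 0.703, -0.084]
ft_force: [1.0, 1.0, -0.7]
grip_width: 0.259
```

```bash
python3 - <<'E'
from h import *
st();c=cam('wrist');b=cam('top')
for c in(c,b):
    P=cloud(c);m=c['depth']>0;Z=P[...,2]
    sel=m&(Z>.215)&(Z<.285)&(P[...,0]>.45)&(P[...,0]<.63)&(P[...,1]>-.06)&(P[...,1]<.03)
    s=P[sel];u=np.array([np.cos(np.radians(13.2)),np.sin(np.radians(13.2))]);v=np.array([-u[1],u[0]])
    a=(s[:,:2]-[.5567,-.028])@u;l=(s[:,:2]-[.5567,-.028])@v
    for lo in np.arange(-.1,.09,.015):
        k=(a>lo)&(a<lo+.015)
        if k.sum()>3: print(round(lo,3),k.sum(),'lat',l[k].min().round(4),np.median(l[k]).round(4),l[k].max().round(4),'z',np.percentile(s[k,2],[50,90,100]).round(4))
    cv2.imwrite('pics/bar_%s.png'%c['name'],c['pixels'][:,:,::-1])
E
```

```text
t 8.23 p [ 0.53   -0.0786  0.3997] q [ 0.0796 -0.7016  0.7031 -0.0838] F [ 1.   1.  -0.7] g 0.259
-0.085 42 lat -0.0108 -0.0028 0.0058 z [0.2474 0.2493 0.2499]
-0.07 418 lat -0.0127 -0.0023 0.0103 z [0.2485 0.2511 0.2528]
-0.055 243 lat -0.0085 -0.002 0.0061 z [0.2445 0.2459 0.2474]
-0.04 221 lat -0.007 -0.0017 0.0053 z [0.2445 0.2459 0.2471]
-0.025 241 lat -0.0069 -0.0018 0.005 z [0.2446 0.2458 0.2466]
-0.01 252 lat -0.0069 -0.0018 0.0049 z [0.2445 0.2457 0.2471]
0.005 255 lat -0.0069 -0.0018 0.0049 z [0.2444 0.2458 0.2468]
0.02 278 lat -0.0071 -0.0017 0.0049 z [0.2445 0.2461 0.2476]
0.035 295 lat -0.007 -0.0018 0.005 z [0.2446 0.2459 0.2468]
0.05 299 lat -0.0069 -0.0018 0.005 z [0.2445 0.2457 0.2471]
0.065 210 lat -0.007 -0.0014 0.005 z [0.2445 0.2458 0.2465]
```

View pics/bar_wrist.png

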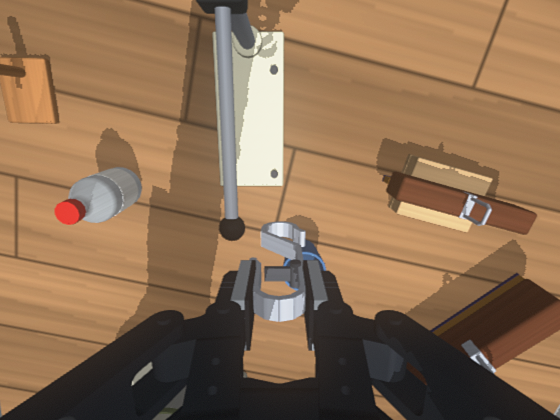

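```bash
python3 - <<'E'
from h import *
st();off([.5532,-.0658,.2775],13.2); print(Ro.from_quat(manip.get_obs()['ee_rot']).as_matrix().round(4))
c=cam('wrist');P=cloud(c);o=manip.get_obs();R=Ro.from_quat(o['ee_rot']).as_matrix()
L=(P-o['position'])@R;k=(abs(L[...,2])<.014)&(abs(L[...,0])<.012)&(L[...,1]<.06)&(L[...,1]>-.03);print('held hook, tool frame',np.percentile(L[k],[1,50,99],axis=0).round(4))
k&=abs(L[...,2])<.006; print(np.percentile(L[k],[0,1,50,99],axis=0).round(4))
E
```

```text
t 8.33 p [ 0.53   -0.0787  0.4   ] q [ 0.0794 -0.7014  0.7033 -0.0839] F [-0.2  0.1 -0.1] g 0.259
off [-0.0248, 0.1226, -0.0077] yaw 0.06
[[-0.9733  0.0067  0.2294]
 [-0.2294 -0.0019 -0.9733]
 [-0.006  -1.      0.0034]]
held hook, tool frame [[-0.0109 -0.0289 -0.0137]
 [-0.0021 -0.0067  0.0018]
 [ 0.0106  0.0583  0.0137]]
[[-0.0059 -0.0111 -0.006 ]
 [-0.0046 -0.0105 -0.0058]
 [ 0.0001 -0.0071  0.0004]
 [ 0.0062  0.0594  0.0058]]
```

Call:
move_arm --increments '[{"offset": [-0.0248, 0, -0.0077], "yaw": 0, "jaw": 255}, {"offset": [-0.0248, 0.02, -0.0077], "yaw": 0, "jaw": 255}, {"offset": [-0.0248, 0.045, -0.0077], "yaw": 0, "jaw": 255}, {"offset": [-0.0248, 0.07, -0.0077], "yaw": 0, "jaw": 255}, {"offset": [-0.0248, 0.095, -0.0077], "yaw": 0, "jaw": 255}, {"offset": [-0.0248, 0.115, -0.0077], "yaw": 0, "jaw": 255}, {"offset": [-0.0248, 0.1226, -0.0077], "yaw": 0, "jaw": 255}, {"offset": [-0.0248, 0.1226, -0.0077], "yaw": 0, "jaw": 255}, {"offset": [-0.0248, 0.1226, -0.0077], "yaw": 0, "jaw": 255}]'

```text
clock: 9.13
position: [0.5534, -0.0658, 0.2785]
ee_rot: [0.079, -0.701, 0.703, -0.084]
ft_force: [0.3, -0.2, 0.8]
grip_width: 0.262
```

```bash
python3 - <<'E'
from h import *
st();off([.5532,-.0658,.2775],13.2);off([.5452,-.0317,.2775]);c=cam('wrist')
P=cloud(c);m=c['depth']>0;o=manip.get_obs();R=Ro.from_quat(o['ee_rot']).as_matrix()
L=(P-o['position'])@R
cv2.imwrite('pics/pre.png',cv2.resize(c['pixels'][60:360,150:400,::-1],None,fx=2,fy=2))
k=m&(L[...,2]<-.025)&(L[...,2]>-.045)&(L[...,1]>.02)&(L[...,1]<.06)&(abs(L[...,0])<.05)
print(np.percentile(L[k],[1,50,99],axis=0).round(4))
E
```

```text
t 9.13 p [ 0.5534 -0.0658  0.2785] q [ 0.0792 -0.7013  0.7034 -0.0842] F [ 0.3 -0.2  0.8] g 0.262
off [0.0003, 0.001, -0.0] yaw 0.07
off [0.0002, 0.0008, -0.0351] yaw None
[[-0.0494  0.0325 -0.0408]
 [-0.0179  0.0345 -0.0345]
 [ 0.0245  0.0395 -0.0293]]
```

View pics/pre.png

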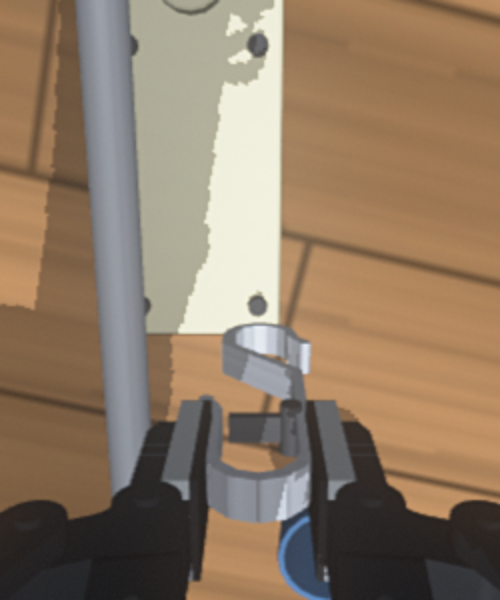

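The hook stands 35 mm beside the bar, which is on the left in the picture. The bar's axis measures about 39 mm below the hook's origin, in the middle of the entry window. I'll move sideways now.

Call:
move_arm --increments '[{"offset": [0, 0.0005, -0.008], "yaw": 0, "jaw": 255}, {"offset": [0, 0.0005, -0.015], "yaw": 0, "jaw": 255}, {"offset": [0, 0.0005, -0.021], "yaw": 0, "jaw": 255}, {"offset": [0, 0.0005, -0.027], "yaw": 0, "jaw": 255}, {"offset": [0, 0.0005, -0.032], "yaw": 0, "jaw": 255}, {"offset": [0, 0.0005, -0.035], "yaw": 0, "jaw": 255}, {"offset": [0, 0.0005, -0.035], "yaw": 0, "jaw": 255}, {"offset": [0, 0.0005, -0.035], "yaw": 0, "jaw": 255}]'

```text
clock: 9.85
position: [0.5457, -0.0317, 0.2784]
ee_rot: [0.079, -0.701, 0.704, -0.085]
ft_force: [-0.3, -0.2, -1.3]
grip_width: 0.261
```

```bash
python3 - <<'E'
from h import *
st();c=cam('wrist')
P=cloud(c);m=c['depth']>0;o=manip.get_obs();R=Ro.from_quat(o['ee_rot']).as_matrix()
L=(P-o['position'])@R
k=m&(abs(L[...,2])<.012)&(L[...,1]>.02)&(L[...,1]<.05)&(L[...,0]<-.02)&(L[...,0]>-.06)
print(np.percentile(L[k],[1,50,99],axis=0).round(4),k.sum())
E
```

```text
t 9.85 p [ 0.5457 -0.0317  0.2784] q [ 0.0788 -0.7012  0.7036 -0.0846] F [-0.3 -0.2 -1.3] g 0.261
[[-0.0596  0.0322 -0.0064]
 [-0.0413  0.034  -0.0007]
 [-0.0203  0.0384  0.0052]] 1879
```

Call:
move_arm --increments '[{"offset": [0, 0.005, -0.0006], "yaw": 0, "jaw": 255}, {"offset": [0, 0.01, -0.0006], "yaw": 0, "jaw": 255}, {"offset": [0, 0.015, -0.0006], "yaw": 0, "jaw": 255}, {"offset": [0, 0.018, -0.0006], "yaw": 0, "jaw": 255}, {"offset": [0, 0.021, -0.0006], "yaw": 0, "jaw": 255}, {"offset": [0, 0.024, -0.0006], "yaw": 0, "jaw": 255}, {"offset": [0, 0.024, -0.0006], "yaw": 0, "jaw": 255}]'

```text
clock: 10.48
position: [0.5458, -0.0321, 0.2537]
ee_rot: [0.079, -0.701, 0.704, -0.084]
ft_force: [2.4, -3.2, -0.3]
grip_width: 0.261
```

Call:
move_arm --increments '[{"offset": [0, 0.002, 0], "yaw": 0, "jaw": 255}, {"offset": [0, 0.004, 0], "yaw": 0, "jaw": 255}, {"offset": [0, 0.006, 0], "yaw": 0, "jaw": 255}, {"offset": [0, 0.006, 0], "yaw": 0, "jaw": 255}]'

```text
clock: 10.82
position: [0.5456, -0.0322, 0.247]
ee_rot: [0.079, -0.701, 0.704, -0.084]
ft_force: [2.5, -2.4, -1.7]
grip_width: 0.263
```

Call:
move_arm --increments '[{"offset": [0, 0.001, 0], "yaw": 0, "jaw": 255}, {"offset": [0, 0.002, 0], "yaw": 0, "jaw": 255}, {"offset": [0, 0.002, 0], "yaw": 0, "jaw": 255}]'

```text
clock: 11.07
position: [0.5454, -0.0321, 0.2445]
ee_rot: [0.079, -0.701, 0.704, -0.084]
ft_force: [1.3, -2.8, -2.3]
grip_width: 0.262
```

Call:
move_arm --increments '[{"offset": [0, 0.001, 0], "yaw": 0, "jaw": 255}, {"offset": [0, 0.0015, 0], "yaw": 0, "jaw": 255}, {"offset": [0, 0.0015, 0], "yaw": 0, "jaw": 255}]'

```text
clock: 11.32
position: [0.5452, -0.0316, 0.2428]
ee_rot: [0.079, -0.702, 0.703, -0.084]
ft_force: [-1.1, -0.0, -0.5]
grip_width: 0.26
```

Call:
move_arm --increments '[{"offset": [0, 0.001, 0], "yaw": 0, "jaw": 255}, {"offset": [0, 0.001, 0], "yaw": 0, "jaw": 255}, {"offset": [0, 0.001, 0], "yaw": 0, "jaw": 255}]'

```text
clock: 11.57
position: [0.5451, -0.0312, 0.2418]
ee_rot: [0.08, -0.702, 0.703, -0.084]
ft_force: [0.2, 0.1, -0.7]
grip_width: 0.259
```

```bash
python3 - <<'E'
from h import *
st();c=cam('wrist');a=cam('side');st()
A=cv2.resize(c['pixels'][200:340,200:360],(457,400),interpolation=cv2.INTER_CUBIC);u,v=proj(a,np.array([.545,-.03,.215])).astype(int);print(u,v)
B=cv2.resize(a['pixels'][v-40:v+40,u-30:u+30],(300,400),interpolation=cv2.INTER_CUBIC)
cv2.imwrite('pics/press.png',np.hstack([A,B])[:,:,::-1])
E
```

```text
t 11.57 p [ 0.5451 -0.0312  0.2418] q [ 0.0797 -0.7016  0.7031 -0.0837] F [ 0.2  0.1 -0.7] g 0.259
t 11.67 p [ 0.5452 -0.0314  0.2418] q [ 0.0795 -0.7015  0.7032 -0.0837] F [ 0.   0.1 -0. ] g 0.261
266 167
```

View pics/press.png

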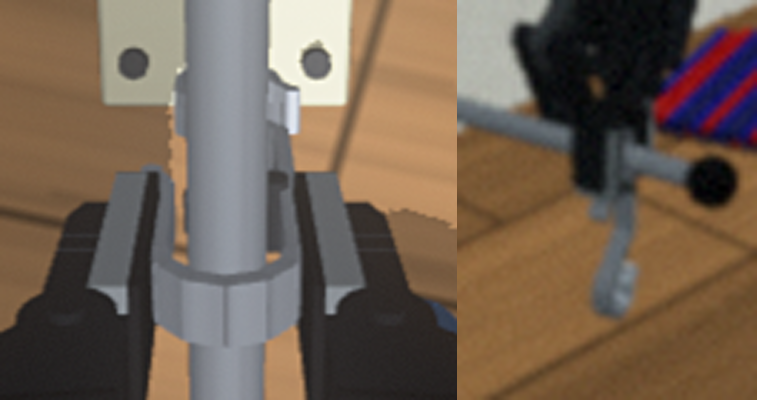

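The bar is inside the upper curl, and the keeper's sideways force of about 3 N vanished near z = 0.243, which suggests the click. I'll go on down in small steps until it bears.

Call:
move_arm --increments '[{"offset": [0, 0.001, 0], "yaw": 0, "jaw": 255}, {"offset": [0, 0.001, 0], "yaw": 0, "jaw": 255}, {"offset": [0, 0.001, 0], "yaw": 0, "jaw": 255}]'

```text
clock: 11.92
position: [0.5451, -0.0314, 0.2408]
ee_rot: [0.08, -0.702, 0.703, -0.084]
ft_force: [0.2, 0.8, -0.9]
grip_width: 0.258
```

Call:
move_arm --increments '[{"offset": [0, 0.001, 0], "yaw": 0, "jaw": 255}, {"offset": [0, 0.001, 0], "yaw": 0, "jaw": 255}, {"offset": [0, 0.001, 0], "yaw": 0, "jaw": 255}]'

```text
clock: 12.17
position: [0.5451, -0.0314, 0.2397]
ee_rot: [0.08, -0.702, 0.703, -0.084]
ft_force: [0.2, 0.5, -0.1]
grip_width: 0.259
```

Call:
move_arm --increments '[{"offset": [0, 0.001, 0], "yaw": 0, "jaw": 255}, {"offset": [0, 0.001, 0], "yaw": 0, "jaw": 255}, {"offset": [0, 0.001, 0], "yaw": 0, "jaw": 255}]'

```text
clock: 12.42
position: [0.5452, -0.0314, 0.2387]
ee_rot: [0.08, -0.702, 0.703, -0.084]
ft_force: [-0.4, -0.1, -0.2]
grip_width: 0.258
```

Call:
move_arm --increments '[{"offset": [0, 0.0007, 0], "yaw": 0, "jaw": 255}, {"offset": [0, 0.0007, 0], "yaw": 0, "jaw": 255}, {"offset": [0, 0.0007, 0], "yaw": 0, "jaw": 255}]'

```text
clock: 12.67
position: [0.5452, -0.0313, 0.2383]
ee_rot: [0.08, -0.702, 0.703, -0.084]
ft_force: [-0.9, -0.5, 1.8]
grip_width: 0.259
```

Call:
move_arm --increments '[{"offset": [0, 0.0008, 0], "yaw": 0, "jaw": 255}, {"offset": [0, 0.0008, 0], "yaw": 0, "jaw": 255}, {"offset": [0, 0.0008, 0], "yaw": 0, "jaw": 255}]'

```text
clock: 12.92
position: [0.5453, -0.0313, 0.2379]
ee_rot: [0.079, -0.701, 0.703, -0.084]
ft_force: [-3.4, -0.4, 5.8]
grip_width: 0.268
```

Hard bearing: 5.8 N at z = 0.2379, about 5 mm below where the keeper let go. Releasing and rising.

Call:
move_arm --increments '[{"offset": [0, -0.0004, 0], "yaw": 0, "jaw": 255}, {"offset": [0, -0.0004, 0], "yaw": 0, "jaw": 200}, {"offset": [0, -0.0004, 0], "yaw": 0, "jaw": 150}, {"offset": [0, -0.0004, 0], "yaw": 0, "jaw": 100}, {"offset": [0, -0.0004, 0], "yaw": 0, "jaw": 60}, {"offset": [0, -0.02, 0], "yaw": 0, "jaw": 60}, {"offset": [0, -0.05, 0], "yaw": 0, "jaw": 60}, {"offset": [0, -0.09, 0], "yaw": 0, "jaw": 60}, {"offset": [0, -0.12, 0], "yaw": 0, "jaw": 60}, {"offset": [0, -0.12, 0.0], "yaw": 0, "jaw": 60}]'

```text
clock: 13.75
position: [0.5462, -0.0305, 0.364]
ee_rot: [0.077, -0.701, 0.704, -0.087]
ft_force: [0.5, 0.5, 0.4]
grip_width: 0.771
```

```bash
python3 - <<'E'
from h import *
st();a=cam('side');c=cam('wrist')
u,v=278,165;B=cv2.resize(a['pixels'][v-45:v+45,u-45:u+45],(500,500),interpolation=cv2.INTER_CUBIC)
A=cv2.resize(c['pixels'][60:300,180:380],(300,500)[0:1]+(500,) if 0 else (300,500))
cv2.imwrite('pics/hung.png',np.hstack([A,B])[:,:,::-1])
off([.535,-.30,.36],0)
E
```

```text
t 13.75 p [ 0.5462 -0.0305  0.364 ] q [ 0.0767 -0.7008  0.7039 -0.0866] F [0.5 0.5 0.4] g 0.771
off [0.0714, -0.0007, 0.2596] yaw 13.26
```

View pics/hung.png

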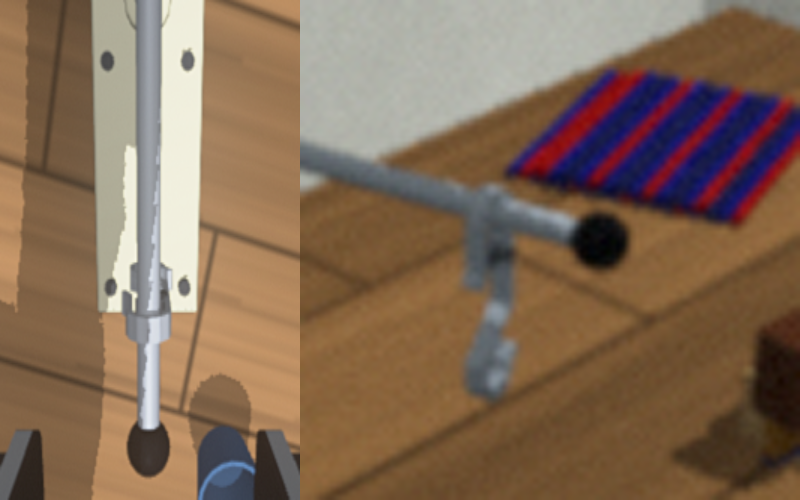

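The hook hangs from the bar alone, in the wrist view at (148,320) and in the side view at (490,290). Both views show it hanging plumb. Now to the squeegee in the rest.

Call:
move_arm --increments '[{"offset": [0.01, -0.01, 0.03], "yaw": 3, "jaw": 0}, {"offset": [0.02, -0.01, 0.07], "yaw": 8, "jaw": 0}, {"offset": [0.03, -0.01, 0.11], "yaw": 15, "jaw": 0}, {"offset": [0.05, 0, 0.15], "yaw": 15, "jaw": 0}, {"offset": [0.06, 0, 0.19], "yaw": 15, "jaw": 0}, {"offset": [0.07, 0, 0.23], "yaw": 15, "jaw": 0}, {"offset": [0.105, 0, 0.26], "yaw": 15, "jaw": 0}, {"offset": [0.105, 0, 0.295], "yaw": 15, "jaw": 0}, {"offset": [0.105, 0, 0.295], "yaw": 15, "jaw": 0}, {"offset": [0.105, 0, 0.295], "yaw": 15, "jaw": 0}]'

```text
clock: 14.68
position: [0.5091, -0.3448, 0.3564]
ee_rot: [0.014, 0.707, -0.707, -0.01]
ft_force: [0.3, 1.0, -0.0]
grip_width: 1.002
```

```bash
python3 - <<'E'
from h import *
st();c=cam('wrist')
P=cloud(c);m=c['depth']>0;s=P[m];s=s[(s[:,0]>.4)&(s[:,0]<.65)&(s[:,1]>-.48)&(s[:,1]<-.18)]
h=s[(s[:,2]>.07)&(s[:,2]<.105)];print('z hist',np.histogram(s[:,2],bins=np.arange(.03,.15,.01)))
r=cv2.minAreaRect((h[:,:2]*1000).astype(np.float32));print(len(h),r)
t=h[h[:,2]>np.median(h[:,2])-.004];r=cv2.minAreaRect((t[:,:2]*1000).astype(np.float32));print('top',len(t),r,np.median(t[:,2]))
b=s[(s[:,2]>.115)&(s[:,2]<.16)];print('bail',len(b),b.mean(0),b.max(0),b.min(0))
print(manip.spot_point(c,'bail')[:2])
im=cv2.resize(c['pixels'][:,:,::-1],None,fx=1.4,fy=1.4);cv2.imwrite('pics/sq.png',im)
E
```

```text
t 14.68 p [ 0.5091 -0.3448  0.3564] q [ 0.0142  0.7071 -0.7069 -0.0104] F [ 0.3  1.  -0. ] g 1.002
z hist (array([2671,  823,    8,  168,    0, 4103,  802,    2,    4,   32,  105]), array([0.03, 0.04, 0.05, 0.06, 0.07, 0.08, 0.09, 0.1 , 0.11, 0.12, 0.13,
       0.14]))
4906 ((540.6853637695312, -343.60980224609375), (200.2345428466797, 34.44197463989258), 88.06266021728516)
top 4735 ((540.7901000976562, -343.521728515625), (199.83021545410156, 34.237213134765625), 88.0295639038086) 0.08917436966392787
bail 138 [ 0.54174592 -0.34381604  0.13092128] [ 0.55517775 -0.34108221  0.13467453] [ 0.52666743 -0.34635694  0.11725366]
[{'centre': [379.6, 352.4], 'confidence': 0.84}, {'centre': [274.3, 155.6], 'confidence': 0.62}]
```

View pics/sq.png

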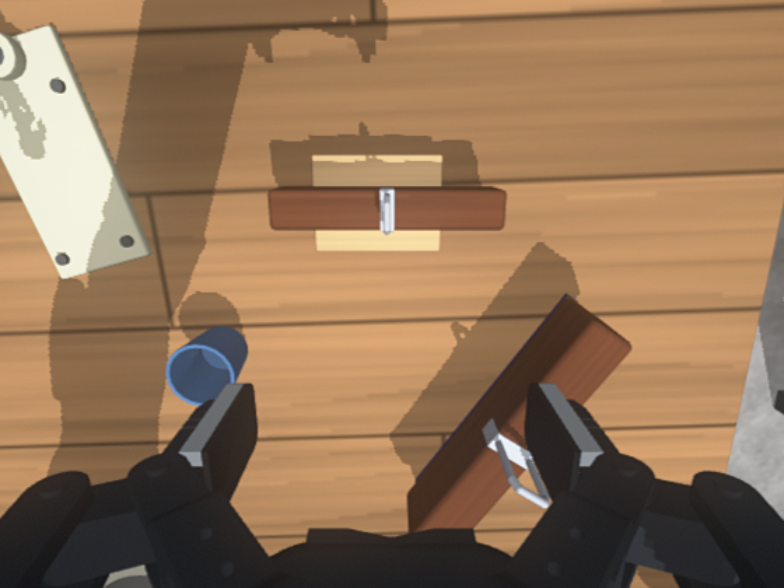

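Two candidates: the squeegee in the rest at (388,208) and the bigger one on the bench at (520,430). The one in the rest measures 200 × 34 mm and stands in the rest, so it fits the description; the other is larger and stands loose. This crop confirms it.

```bash
python3 - <<'E'
from h import *
st();print(np.round(manip.get_obs()['joint_pos'],2));off([.5381,-.4215,.22],-92.0)
E
```

```text
t 14.78 p [ 0.5105 -0.3413  0.358 ] q [-0.013  -0.7069  0.7072  0.0078] F [ 0.4  1.  -0.1] g 1.004
[ 1.03  0.35 -0.69  1.28  0.21  1.58 -1.23]
off [-0.0289, 0.1382, 0.0793] yaw 90.31
```

```bash
python3 - <<'E'
from h import *
off([.5439,-.2536,.22],88.0)
E
```

```text
off [-0.0297, 0.1382, -0.0887] yaw -89.69
```

Call:
move_arm --increments '[{"offset": [0, 0, 0], "yaw": -7, "jaw": 0}, {"offset": [-0.01, 0, -0.01], "yaw": -14, "jaw": 0}, {"offset": [-0.02, 0.0, -0.02], "yaw": -21, "jaw": 0}, {"offset": [-0.03, 0.0, -0.04], "yaw": -28, "jaw": 0}, {"offset": [-0.035, 0.0, -0.06], "yaw": -35, "jaw": 0}, {"offset": [-0.035, 0.0, -0.085], "yaw": -42, "jaw": 0}, {"offset": [-0.035, 0.0, -0.085], "yaw": -49, "jaw": 0}, {"offset": [-0.035, 0.0, -0.085], "yaw": -56, "jaw": 0}, {"offset": [-0.035, 0.0, -0.085], "yaw": -63, "jaw": 0}, {"offset": [-0.035, 0.0, -0.085], "yaw": -70, "jaw": 0}]'

```text
clock: 15.62
position: [0.5483, -0.2554, 0.3582]
ee_rot: [0.398, -0.582, 0.585, -0.402]
ft_force: [-0.5, -0.5, -0.0]
grip_width: 0.998
```

```bash
python3 - <<'E'
from h import *
st();print(np.round(manip.get_obs()['joint_pos'],2));off([.5439,-.2536,.22],88.0)
E
```

```text
t 15.62 p [ 0.5483 -0.2554  0.3582] q [ 0.3977 -0.5816  0.5851 -0.4015] F [-0.5 -0.5 -0. ] g 0.998
[ 1.03  0.38 -0.92  1.3   0.3   1.6  -0.21]
off [0.0001, 0.1382, -0.0057] yaw -19.17
```

Call:
move_arm --increments '[{"offset": [0, 0.03, -0.003], "yaw": -7, "jaw": 0}, {"offset": [0, 0.06, -0.0057], "yaw": -14, "jaw": 0}, {"offset": [0, 0.09, -0.0057], "yaw": -19.2, "jaw": 0}, {"offset": [0, 0.12, -0.0057], "yaw": -19.2, "jaw": 0}, {"offset": [0, 0.138, -0.0057], "yaw": -19.2, "jaw": 0}, {"offset": [0, 0.138, -0.0057], "yaw": -19.2, "jaw": 0}, {"offset": [0, 0.138, -0.0057], "yaw": -19.2, "jaw": 0}]'

```text
clock: 16.2
position: [0.5439, -0.2521, 0.2202]
ee_rot: [0.49, -0.506, 0.51, -0.493]
ft_force: [0.5, 0.4, 0.3]
grip_width: 1.001
```

```bash
python3 - <<'E'
from h import *
st();print(np.round(manip.get_obs()['joint_pos'],2));off([.5439,-.2536,.069],88.0)
c=cam('wrist');P=cloud(c);m=c['depth']>0;o=manip.get_obs();R=Ro.from_quat(o['ee_rot']).as_matrix();print(R.round(3))
s=P[m];k=(s[:,2]>.083)&(s[:,2]<.096)&(abs(s[:,0]-.54)<.06)&(s[:,1]<-.22)&(s[:,1]>-.46);L=(s[k]-o['position'])@R
print(k.sum(),np.percentile(L,[0.5,50,99.5],axis=0).round(4),cv2.minAreaRect((s[k][:,:2]*1000).astype(np.float32)))
E
```

```text
t 16.2 p [ 0.5439 -0.2521  0.2202] q [ 0.4903 -0.5064  0.5096 -0.4933] F [0.5 0.4 0.3] g 1.001
[ 1.09  0.45 -0.95  1.54  0.37  1.34  0.07]
off [0.0015, 0.1512, -0.0009] yaw 0.14
[[-0.033  0.008  0.999]
 [-0.999 -0.001 -0.033]
 [ 0.001 -1.     0.008]]
6564 [[-0.0083  0.1294 -0.0191]
 [ 0.0631  0.1321 -0.0023]
 [ 0.1739  0.1364  0.0146]] ((540.6786499023438, -336.0409851074219), (185.1820068359375, 34.306983947753906), 88.0779800415039)
```

Call:
move_arm --increments '[{"offset": [0.001, 0.03, -0.002], "yaw": 0, "jaw": 0}, {"offset": [0.001, 0.06, -0.002], "yaw": 0, "jaw": 0}, {"offset": [0.001, 0.09, -0.002], "yaw": 0, "jaw": 0}, {"offset": [0.001, 0.12, -0.002], "yaw": 0, "jaw": 0}, {"offset": [0.001, 0.145, -0.002], "yaw": 0, "jaw": 0}, {"offset": [0.001, 0.152, -0.002], "yaw": 0, "jaw": 0}, {"offset": [0.001, 0.152, -0.002], "yaw": 0, "jaw": 0}, {"offset": [0.001, 0.152, -0.002], "yaw": 0, "jaw": 40}, {"offset": [0.001, 0.152, -0.002], "yaw": 0, "jaw": 80}, {"offset": [0.001, 0.152, -0.002], "yaw": 0, "jaw": 110}]' --squeeze 110

```text
clock: 17.08
position: [0.545, -0.2539, 0.0715]
ee_rot: [0.49, -0.505, 0.512, -0.494]
ft_force: [0.8, 0.7, -0.2]
grip_width: 0.604
```

Call:
move_arm --increments '[{"offset": [0, 0, 0], "yaw": 0, "jaw": 255}, {"offset": [0, 0, 0], "yaw": 0, "jaw": 255}, {"offset": [0, 0, 0], "yaw": 0, "jaw": 255}, {"offset": [0, 0, 0], "yaw": 0, "jaw": 255}, {"offset": [0, 0, 0], "yaw": 0, "jaw": 255}, {"offset": [0, 0, 0], "yaw": 0, "jaw": 255}]' --squeeze 110

```text
clock: 17.58
position: [0.5458, -0.2542, 0.0734]
ee_rot: [0.489, -0.504, 0.512, -0.494]
ft_force: [-2.2, 1.8, 9.6]
grip_width: 0.383
```

Call:
move_arm --increments '[{"offset": [0, -0.01, 0], "yaw": 0, "jaw": 255}, {"offset": [0, -0.02, 0], "yaw": 0, "jaw": 255}, {"offset": [0, -0.04, 0], "yaw": 0, "jaw": 255}, {"offset": [0, -0.06, 0], "yaw": 0, "jaw": 255}, {"offset": [0, -0.09, 0], "yaw": 0, "jaw": 255}, {"offset": [0, -0.12, 0], "yaw": 0, "jaw": 255}, {"offset": [0, -0.14, 0], "yaw": 0, "jaw": 255}, {"offset": [0, -0.14, 0], "yaw": 0, "jaw": 255}, {"offset": [0, -0.14, 0], "yaw": 0, "jaw": 255}]'

```text
clock: 18.33
position: [0.5445, -0.2536, 0.2149]
ee_rot: [0.489, -0.503, 0.513, -0.494]
ft_force: [-0.6, -0.4, -3.5]
grip_width: 0.383
```

```bash
cat >> h.py <<'E'
def held():
    c=cam('wrist');P=cloud(c);m=c['depth']>0;o=manip.get_obs();R=Ro.from_quat(o['ee_rot']).as_matrix()
    L=(P[m]-o['position'])@R
    k=(abs(L[:,2])<.025)&(L[:,0]>.02)&(L[:,0]<.2)
    H=L[k&(L[:,1]<.04)&(L[:,1]>-.03)&((L[:,0]<.08)|(L[:,0]>.1))]; H=H[abs(H[:,2])<.012]
    print('handle top: y=%.4f + %.4f*x'%tuple(np.polyfit(H[:,0],H[:,1],1)[::-1]),len(H),'end',L[k&(L[:,1]<.04)&(L[:,1]>-.03)][:,0].max(),'zdir',np.polyfit(H[:,0],H[:,2],1).round(4))
    B=L[k&(L[:,1]<-.035)&(L[:,1]>-.09)&(L[:,0]>.07)&(L[:,0]<.12)]
    if len(B)>3:
        T=B[B[:,1]<B[:,1].min()+.006]
        print('bail',len(B),B.min(0).round(4),B.mean(0).round(4),B.max(0).round(4),'topwire',T.mean(0).round(4),len(T),T.min(0).round(4),T.max(0).round(4))
    print('bail px',[(r['centre'],round(r['confidence'],2)) for r in manip.spot_point(c,'bail')[:3]])
    return c
E
python3 - <<'E'
from h import *
st();print(np.round(manip.get_obs()['joint_pos'],2));c=held();print(manip.get_obs()['torque'].round(2) if hasattr(manip.get_obs()['torque'],'round') else manip.get_obs()['torque'])
E
```

```text
t 18.33 p [ 0.5445 -0.2536  0.2149] q [ 0.4893 -0.5032  0.5132 -0.494 ] F [-0.6 -0.4 -3.5] g 0.383
[ 1.09  0.45 -0.95  1.55  0.37  1.32  0.07]
handle top: y=-0.0176 + 0.0095*x 1165 end 0.031863359441831725 zdir [ 0.0331 -0.0008]
bail px []
[0.24 0.02 0.05]
```

```bash
python3 - <<'E'
from h import *
off([.5535,.1956,.345],103.2)
E
```

```text
off [-0.4488, -0.134, -0.0033] yaw -15.11
```

Call:
move_arm --increments '[{"offset": [0, -0.035, 0], "yaw": 0, "jaw": 255}, {"offset": [0, -0.07, 0], "yaw": 0, "jaw": 255}, {"offset": [0, -0.105, 0], "yaw": 0, "jaw": 255}, {"offset": [-0.02, -0.134, 0], "yaw": -3, "jaw": 255}, {"offset": [-0.05, -0.134, 0], "yaw": -6, "jaw": 255}, {"offset": [-0.085, -0.134, 0], "yaw": -9, "jaw": 255}, {"offset": [-0.12, -0.134, 0], "yaw": -12, "jaw": 255}, {"offset": [-0.155, -0.134, 0], "yaw": -15.1, "jaw": 255}, {"offset": [-0.19, -0.134, 0], "yaw": -15.1, "jaw": 255}, {"offset": [-0.225, -0.134, 0], "yaw": -15.1, "jaw": 255}]'

```text
clock: 19.27
position: [0.5487, -0.0268, 0.3445]
ee_rot: [-0.553, 0.436, -0.443, 0.555]
ft_force: [0.4, 0.1, -3.0]
grip_width: 0.389
```

```bash
python3 - <<'E'
from h import *
st();print(np.round(manip.get_obs()['joint_pos'],2));off([.5535,.1956,.345],103.2)
E
```

```text
t 19.27 p [ 0.5487 -0.0268  0.3445] q [-0.5531  0.4359 -0.4425  0.5552] F [ 0.4  0.1 -3. ] g 0.389
[ 0.89  0.29 -1.13  1.47  0.27  1.54  0.  ]
off [-0.2154, -0.0012, 0.0555] yaw 0.0
```

Call:
move_arm --increments '[{"offset": [-0.035, 0, 0.009], "yaw": 0, "jaw": 255}, {"offset": [-0.07, 0, 0.018], "yaw": 0, "jaw": 255}, {"offset": [-0.105, 0, 0.027], "yaw": 0, "jaw": 255}, {"offset": [-0.14, 0, 0.036], "yaw": 0, "jaw": 255}, {"offset": [-0.175, 0, 0.045], "yaw": 0, "jaw": 255}, {"offset": [-0.205, 0, 0.053], "yaw": 0, "jaw": 255}, {"offset": [-0.2154, 0, 0.0555], "yaw": 0, "jaw": 255}, {"offset": [-0.2154, 0, 0.0555], "yaw": 0, "jaw": 255}, {"offset": [-0.2154, 0, 0.0555], "yaw": 0, "jaw": 255}]'

```text
clock: 20.02
position: [0.5532, 0.1959, 0.3425]
ee_rot: [-0.554, 0.436, -0.442, 0.555]
ft_force: [0.1, -0.9, -2.7]
grip_width: 0.381
```

```bash
python3 - <<'E'
from h import *
st();print(np.round(manip.get_obs()['joint_pos'],2));off([.5535,.1956,.120],103.2)
b=cam('top');P=cloud(b).reshape(-1,3)
f=P[(abs(P[:,0]-.43)<.07)&(abs(P[:,1]-.16)<.07)&(P[:,2]>.05)&(P[:,2]<.16)];print('flask',f.min(0),f.max(0))
u=np.array([np.cos(np.radians(13.2)),np.sin(np.radians(13.2))]);v=np.array([-u[1],u[0]]);C=np.array([.5452,-.0317])
s=P[(P[:,2]>.27)&(P[:,2]<.43)&(P[:,0]>.48)&(P[:,0]<.66)&(P[:,1]>-.05)&(P[:,1]<.16)]
a=(s[:,:2]-C)@u;l=(s[:,:2]-C)@v;T=(s[:,2]>.385)&(s[:,2]<.415)
h=(s[:,2]>.345)&(s[:,2]<.375)
print('handle',h.sum(),'a',np.percentile(a[h],[1,50,99]),'l',np.percentile(l[h],[1,99]),'z',np.median(s[h,2]),'slope',np.polyfit(l[h],s[h,2],1))
print('bail',T.sum(),'a',a[T].min(),a[T].max(),'l',l[T].min(),l[T].max(),s[T,2].max() if T.any() else 0)
E
```

```text
t 20.02 p [0.5532 0.1959 0.3425] q [-0.554   0.4359 -0.4416  0.5551] F [ 0.1 -0.9 -2.7] g 0.381
[ 0.42  0.41 -1.14  1.37  0.38  1.58 -0.45]
off [-0.0008, 0.2225, -0.0011] yaw 0.1
flask [0.40527926 0.12576377 0.05159417] [0.46480059 0.182052   0.15365249]
handle 983 a [0.04224234 0.05759928 0.07577641] l [0.0322987 0.1825301] z 0.35856756544070245 slope [0.00323036 0.35786875]
bail 34 a 0.044941812488679456 0.07208617039459755 l 0.12856251176900732 0.13350054278642154 0.4039792149607116
```

Call:
move_arm --increments '[{"offset": [0, 0.03, 0], "yaw": 0, "jaw": 255}, {"offset": [0, 0.06, 0], "yaw": 0, "jaw": 255}, {"offset": [0, 0.095, 0], "yaw": 0, "jaw": 255}, {"offset": [0, 0.13, 0], "yaw": 0, "jaw": 255}, {"offset": [0, 0.165, 0], "yaw": 0, "jaw": 255}, {"offset": [0, 0.2, 0], "yaw": 0, "jaw": 255}, {"offset": [0, 0.2235, 0], "yaw": 0, "jaw": 255}, {"offset": [0, 0.2235, 0], "yaw": 0, "jaw": 255}, {"offset": [0, 0.2235, 0], "yaw": 0, "jaw": 255}]'

```text
clock: 20.82
position: [0.5552, 0.192, 0.1187]
ee_rot: [0.554, -0.437, 0.442, -0.553]
ft_force: [0.3, 0.2, -1.0]
grip_width: 0.387
```

```bash
cat >> h.py <<'E'
u=np.array([np.cos(np.radians(13.2)),np.sin(np.radians(13.2)),0]);v=np.array([-u[1],u[0],0]);HK=np.array([.5452,-.0317,.2397])
def bail():
    o=np.array(manip.get_obs()['position']); b=o-.0013*u-.0888*v+np.array([0,0,.0588])-HK
    print('bail in hook frame mm',(1000*np.array([b@u,b@v,b[2]])).round(1))
def gob(x,y,z):
    off(HK+x/1000*u+y/1000*v+np.array([0,0,z/1000])+.0013*u+.0888*v-np.array([0,0,.0588]),103.2)
E
python3 - <<'E'
from h import *
st();print(np.round(manip.get_obs()['joint_pos'],2));bail();gob(60,-25,-62)
E
```

```text
t 20.82 p [0.5552 0.192  0.1187] q [ 0.5538 -0.4372  0.4425 -0.5535] F [ 0.3  0.2 -1. ] g 0.387
[ 0.38  0.57 -1.03  1.68  0.53  1.2  -0.56]
bail in hook frame mm [ 59.6 126.7 -62.2]
off [0.1517, 0.0008, 0.0008] yaw -0.13
```

Call:
move_arm --increments '[{"offset": [0.025, 0, 0], "yaw": 0, "jaw": 255}, {"offset": [0.05, 0, 0], "yaw": 0, "jaw": 255}, {"offset": [0.075, 0, 0], "yaw": 0, "jaw": 255}, {"offset": [0.1, 0, 0], "yaw": 0, "jaw": 255}, {"offset": [0.125, 0, 0], "yaw": 0, "jaw": 255}, {"offset": [0.145, 0.0008, 0.0008], "yaw": 0, "jaw": 255}, {"offset": [0.1517, 0.0008, 0.0008], "yaw": 0, "jaw": 255}, {"offset": [0.1517, 0.0008, 0.0008], "yaw": 0, "jaw": 255}, {"offset": [0.1517, 0.0008, 0.0008], "yaw": 0, "jaw": 255}]'

```text
clock: 21.57
position: [0.5908, 0.0449, 0.1204]
ee_rot: [-0.553, 0.437, -0.443, 0.554]
ft_force: [-0.6, -0.2, -3.0]
grip_width: 0.384
```

```bash
python3 - <<'E'
from h import *
st();print(np.round(manip.get_obs()['joint_pos'],2));bail();gob(0,-25,-62)
b=cam('top');a=cam('side')
for q in('bail','curl','leg','hook'):
    print(q,[(np.round(r['centre'],1).tolist(),round(r['confidence'],2)) for r in manip.spot_point(a,q)[:2]],'pred',proj(a,HK+np.array([0,0,-.0845])).round(1))
B=a['pixels'][110:240,200:330]; cv2.imwrite('pics/entry0.png',cv2.resize(B,(600,600),interpolation=cv2.INTER_CUBIC)[:,:,::-1])
E
```

```text
t 21.57 p [0.5908 0.0449 0.1204] q [-0.5531  0.437  -0.443   0.5539] F [-0.6 -0.2 -3. ] g 0.384
[ 0.62  0.57 -1.01  1.66  0.52  1.19 -0.29]
bail in hook frame mm [ 60.6 -24.6 -60.5]
off [0.0006, 0.0011, -0.0606] yaw -0.17
bail [([251.2, 169.9], 0.94)] pred [266.4 188.9]
curl [([265.2, 189.9], 0.81)] pred [266.4 188.9]
leg [([260.4, 172.1], 0.63)] pred [266.4 188.9]
hook [([167.2, 280.7], 0.7), ([265.1, 156.5], 0.5)] pred [266.4 188.9]
```

View pics/entry0.png

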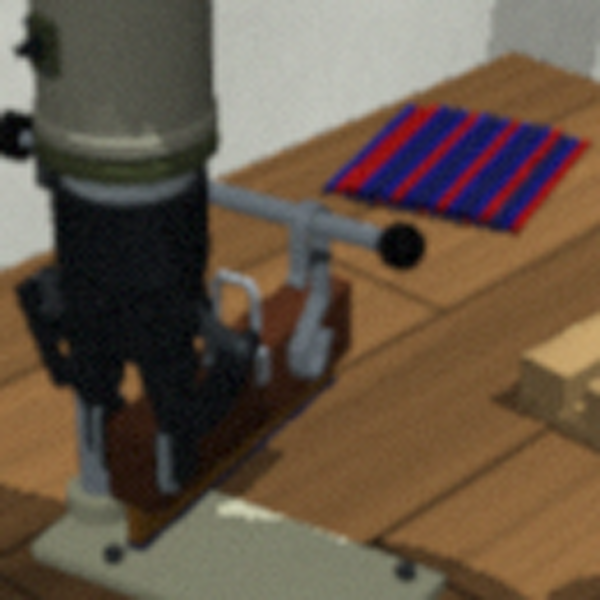

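The squeegee is level in the grip, with its bail at (240,290) in the crop, and the hook hangs at (312,290). The networks agree with my predicted curl position to within about 1 px. Sliding along the bar to the hook.

Call:
move_arm --increments '[{"offset": [0.0005, 0.001, -0.015], "yaw": 0, "jaw": 255}, {"offset": [0.0005, 0.001, -0.03], "yaw": 0, "jaw": 255}, {"offset": [0.0005, 0.001, -0.042], "yaw": 0, "jaw": 255}, {"offset": [0.0005, 0.001, -0.052], "yaw": 0, "jaw": 255}, {"offset": [0.0005, 0.001, -0.0606], "yaw": 0, "jaw": 255}, {"offset": [0.0005, 0.001, -0.0606], "yaw": 0, "jaw": 255}, {"offset": [0.0005, 0.001, -0.0606], "yaw": 0, "jaw": 255}]'

```text
clock: 22.45
position: [0.5315, 0.031, 0.1181]
ee_rot: [0.554, -0.437, 0.442, -0.554]
ft_force: [0.4, 0.4, -2.2]
grip_width: 0.381
```

```bash
python3 - <<'E'
from h import *
st();print(np.round(manip.get_obs()['joint_pos'],2));bail();gob(0,-8,-63)
b=cam('top');a=cam('side')
def H(x,y,z): return HK+x/1000*u+y/1000*v+np.array([0,0,z/1000])
for c in(a,b):
    for q,X in(('bail',H(0,-25,-62)),('curl',H(0,0,-84.5)),('leg',H(0,15,-31))):
        print(c['name'],q,[(np.round(r['centre'],1).tolist(),round(r['confidence'],2)) for r in manip.spot_point(c,q)[:2]],'pred',proj(c,X).round(1))
A=a['pixels'][130:210,225:305];B=b['pixels'][180:240,240:300]
cv2.imwrite('pics/e1.png',np.hstack([cv2.resize(A,(400,400),interpolation=2),cv2.resize(B,(400,400),interpolation=2)])[:,:,::-1])
E
```

```text
t 22.45 p [0.5315 0.031  0.1181] q [ 0.554  -0.4366  0.4424 -0.5539] F [ 0.4  0.4 -2.2] g 0.381
[ 0.75  0.46 -1.08  1.82  0.45  1.13 -0.25]
bail in hook frame mm [ -0.4 -24.6 -62.8]
off [-0.0166, 0.0001, 0.0003] yaw -0.06
side bail [([278.4, 178.3], 0.88), ([433.6, 158.5], 0.88)] pred [271.8 176.3]
side curl [([267.1, 190.3], 0.6)] pred [266.4 188.9]
side leg [([263.7, 171.9], 0.52), ([275.0, 178.1], 0.4)] pred [263.3 171.9]
top bail [([421.0, 289.0], 0.94), ([276.8, 200.8], 0.9)] pred [278.  200.3]
top curl [([269.2, 204.9], 0.55), ([207.7, 245.5], 0.32)] pred [269.3 203. ]
top leg [([261.7, 202.3], 0.57), ([267.8, 192.5], 0.41)] pred [263.2 202.8]
```

Call:
move_arm --increments '[{"offset": [-0.003, -0.0008, 0.0003], "yaw": 0, "jaw": 255}, {"offset": [-0.007, -0.0008, 0.0003], "yaw": 0, "jaw": 255}, {"offset": [-0.011, -0.0008, 0.0003], "yaw": 0, "jaw": 255}, {"offset": [-0.0145, -0.0008, 0.0003], "yaw": 0, "jaw": 255}, {"offset": [-0.0166, -0.0008, 0.0003], "yaw": 0, "jaw": 255}, {"offset": [-0.0166, -0.0008, 0.0003], "yaw": 0, "jaw": 255}]'

```text
clock: 23.35
position: [0.5277, 0.0485, 0.1185]
ee_rot: [-0.554, 0.437, -0.442, 0.554]
ft_force: [0.9, -0.4, -1.9]
grip_width: 0.383
```

```bash
python3 - <<'E'
from h import *
st();bail();gob(0,-5,-72);gob(0,0,-82)
E
```

```text
t 23.35 p [0.5277 0.0485 0.1185] q [-0.5542  0.4365 -0.4416  0.5543] F [ 0.9 -0.4 -1.9] g 0.383
bail in hook frame mm [ -0.   -6.8 -62.4]
off [-0.0018, 0.0096, -0.0] yaw 0.03
off [-0.0069, 0.0196, -0.0001] yaw 0.03
```

Call:
move_arm --increments '[{"offset": [-0.0005, 0.003, 0], "yaw": 0, "jaw": 255}, {"offset": [-0.001, 0.006, 0], "yaw": 0, "jaw": 255}, {"offset": [-0.0018, 0.0096, 0], "yaw": 0, "jaw": 255}, {"offset": [-0.0035, 0.013, 0], "yaw": 0, "jaw": 255}, {"offset": [-0.005, 0.016, 0], "yaw": 0, "jaw": 255}, {"offset": [-0.0065, 0.0185, 0], "yaw": 0, "jaw": 255}, {"offset": [-0.0065, 0.0185, 0], "yaw": 0, "jaw": 255}, {"offset": [-0.0065, 0.0185, 0], "yaw": 0, "jaw": 255}]'

```text
clock: 24.02
position: [0.5263, 0.0548, 0.0999]
ee_rot: [-0.554, 0.437, -0.441, 0.554]
ft_force: [-0.2, 0.6, -2.7]
grip_width: 0.383
```

```bash
python3 - <<'E'
from h import *
st();bail();gob(0,0,-84.5)
E
```

```text
t 24.02 p [0.5263 0.0548 0.0999] q [-0.5543  0.4365 -0.4414  0.5543] F [-0.2  0.6 -2.7] g 0.383
bail in hook frame mm [  0.   -0.2 -81. ]
off [-0.0002, 0.0035, -0.0] yaw 0.05
```

Still free at −81 mm. Down in small steps until the force shows the hook taking the load.

Call:
move_arm --increments '[{"offset": [0, 0.001, 0], "yaw": 0, "jaw": 255}, {"offset": [0, 0.002, 0], "yaw": 0, "jaw": 255}, {"offset": [0, 0.0025, 0], "yaw": 0, "jaw": 255}, {"offset": [0, 0.0025, 0], "yaw": 0, "jaw": 255}]'

```text
clock: 24.35
position: [0.5266, 0.0548, 0.0976]
ee_rot: [-0.554, 0.436, -0.442, 0.554]
ft_force: [-0.4, 0.0, 1.1]
grip_width: 0.384
```

Call:
move_arm --increments '[{"offset": [0, 0.001, 0], "yaw": 0, "jaw": 255}, {"offset": [0, 0.001, 0], "yaw": 0, "jaw": 255}, {"offset": [0, 0.001, 0], "yaw": 0, "jaw": 255}]'

```text
clock: 24.6
position: [0.527, 0.0548, 0.097]
ee_rot: [-0.554, 0.436, -0.442, 0.555]
ft_force: [-0.3, 0.6, 3.2]
grip_width: 0.384
```

Call:
move_arm --increments '[{"offset": [0, 0.0007, 0], "yaw": 0, "jaw": 255}, {"offset": [0, 0.0007, 0], "yaw": 0, "jaw": 255}, {"offset": [0, 0.0007, 0], "yaw": 0, "jaw": 255}]'

```text
clock: 24.85
position: [0.5272, 0.0548, 0.0966]
ee_rot: [-0.554, 0.436, -0.442, 0.555]
ft_force: [0.3, -0.6, 5.1]
grip_width: 0.38
```

The hook took the weight at −83 to −84 mm, as expected. I'll ease up about 0.7 mm to zero force, then open.

Call:
move_arm --increments '[{"offset": [0, -0.0008, 0], "yaw": 0, "jaw": 255}, {"offset": [0, -0.0008, 0], "yaw": 0, "jaw": 255}, {"offset": [0, -0.0008, 0], "yaw": 0, "jaw": 255}]' --squeeze 60

```text
clock: 25.1
position: [0.5271, 0.0548, 0.0973]
ee_rot: [-0.554, 0.436, -0.442, 0.555]
ft_force: [-0.5, -0.5, 1.5]
grip_width: 0.381
```

Call:
move_arm --increments '[{"offset": [0, 0, 0], "yaw": 0, "jaw": 255}, {"offset": [0, 0, 0], "yaw": 0, "jaw": 255}, {"offset": [0, 0, 0], "yaw": 0, "jaw": 255}]' --squeeze 20

```text
clock: 25.35
position: [0.5271, 0.0548, 0.0972]
ee_rot: [-0.554, 0.436, -0.442, 0.555]
ft_force: [-0.9, 0.4, 2.4]
grip_width: 0.379
```

Call:
move_arm --increments '[{"offset": [0, 0, 0], "yaw": 0, "jaw": 152}, {"offset": [0, 0, 0], "yaw": 0, "jaw": 145}, {"offset": [0, 0, 0], "yaw": 0, "jaw": 135}, {"offset": [0, 0, 0], "yaw": 0, "jaw": 120}, {"offset": [0, 0, 0], "yaw": 0, "jaw": 90}, {"offset": [0, 0, 0], "yaw": 0, "jaw": 50}, {"offset": [0, 0, 0], "yaw": 0, "jaw": 20}, {"offset": [0, 0, 0], "yaw": 0, "jaw": 20}]'

```text
clock: 26.02
position: [0.5271, 0.0548, 0.0972]
ee_rot: [-0.554, 0.436, -0.442, 0.555]
ft_force: [1.0, -0.6, -0.3]
grip_width: 0.922
```

```bash
cat > chk.py <<'E'
from h import *
st();b=cam('top');a=cam('side')
for c in(b,a):
    P=cloud(c).reshape(-1,3)-HK;q=np.stack([P@u,P@v,P[:,2]],1)
    h=q[(abs(q[:,0])<.03)&(abs(q[:,1])<.12)&(q[:,2]>-.17)&(q[:,2]<-.11)]
    t=h[h[:,2]>-.135]
    if len(t)>20: print(c['name'],len(t),'handle lat',np.percentile(t[:,1],[1,99]).round(4),'x',np.percentile(t[:,0],[1,50,99]).round(4),'top slope z/y',np.polyfit(t[:,1],t[:,2],1).round(4),'x/y',np.polyfit(t[:,1],t[:,0],1).round(4))
    print([(np.round(r['centre'],1).tolist(),round(r['confidence'],2)) for r in manip.spot_point(c,'bail')[:2]],proj(c,HK+np.array([0,0,-.0845])).round(1))
E
python3 chk.py
```

```text
t 26.02 p [0.5271 0.0548 0.0972] q [-0.554   0.4359 -0.442   0.5547] F [ 1.  -0.6 -0.3] g 0.922
top 500 handle lat [-0.0971  0.0474] x [-0.0159 -0.0003  0.018 ] top slope z/y [ 0.0019 -0.1257] x/y [0.0056 0.0006]
[([270.0, 203.3], 0.67), ([422.7, 287.4], 0.61)] [269.3 203. ]
side 449 handle lat [-0.0954  0.1014] x [-0.0172 -0.0038  0.0163] top slope z/y [-0.0069 -0.1256] x/y [ 0.0225 -0.0031]
[([435.8, 160.5], 0.94), ([267.1, 192.5], 0.8)] [266.4 188.9]
```

Hanging level, and the fingers are clear. Retreat straight up, then away to +y.

Call:
move_arm --increments '[{"offset": [0, -0.01, 0], "yaw": 0, "jaw": 20}, {"offset": [0, -0.03, 0], "yaw": 0, "jaw": 20}, {"offset": [0, -0.06, 0], "yaw": 0, "jaw": 20}, {"offset": [0, -0.09, 0], "yaw": 0, "jaw": 20}, {"offset": [-0.01, -0.12, 0], "yaw": 0, "jaw": 20}, {"offset": [-0.03, -0.15, 0], "yaw": 0, "jaw": 20}, {"offset": [-0.06, -0.17, 0], "yaw": 0, "jaw": 20}, {"offset": [-0.09, -0.18, 0], "yaw": 0, "jaw": 20}, {"offset": [-0.11, -0.18, 0], "yaw": 0, "jaw": 20}, {"offset": [-0.11, -0.18, 0], "yaw": 0, "jaw": 20}]'

```text
clock: 27.05
position: [0.4988, 0.168, 0.2785]
ee_rot: [-0.555, 0.434, -0.44, 0.557]
ft_force: [-0.2, 0.4, -0.3]
grip_width: 0.919
```

```bash
python3 chk.py; python3 - <<'E'
from h import *
a=cam('side');b=cam('top')
A=cv2.resize(a['pixels'][110:240,200:330],(480,480),interpolation=2);B=cv2.resize(b['pixels'][100:300,130:330],(300,300),interpolation=2)
B=np.vstack([B,np.zeros((180,300,3),np.uint8)]);cv2.imwrite('pics/final.png',np.hstack([A,B])[:,:,::-1])
E
```

```text
t 27.05 p [0.4988 0.168  0.2785] q [-0.5547  0.4337 -0.4404  0.557 ] F [-0.2  0.4 -0.3] g 0.919
top 709 handle lat [-0.0966  0.0989] x [-0.0155  0.0003  0.018 ] top slope z/y [-0.0018 -0.1257] x/y [0.0068 0.0007]
[([268.3, 203.1], 0.86), ([422.1, 285.5], 0.62)] [269.3 203. ]
side 767 handle lat [-0.0943  0.101 ] x [-0.0174 -0.0042  0.0162] top slope z/y [-0.0088 -0.1252] x/y [ 0.0139 -0.0035]
[([269.6, 190.7], 0.97), ([437.4, 158.1], 0.83)] [266.4 188.9]
```

View pics/final.png

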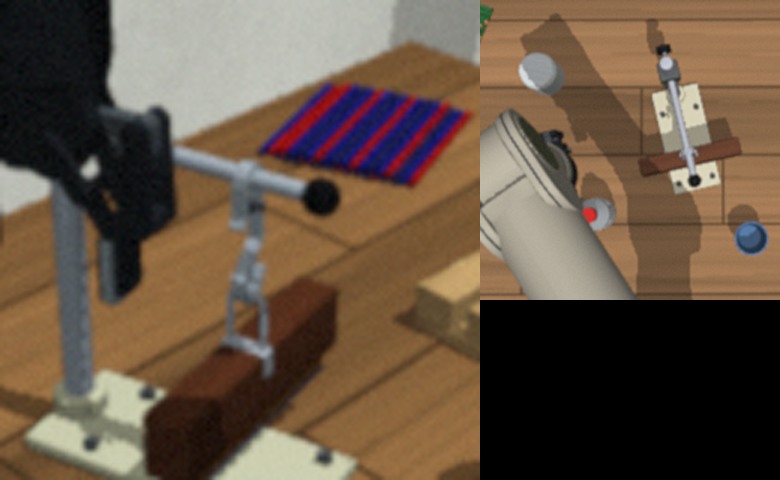

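The squeegee hangs level from the hook's lower curl at (247,290), clear of the foot plate. The tin, flask and cup stand where they were. I'll wait a moment for stillness, then hand in.

Call:
move_arm --increments '[{"offset": [0, 0, 0], "yaw": 0, "jaw": 20}, {"offset": [0, 0, 0], "yaw": 0, "jaw": 20}, {"offset": [0, 0, 0], "yaw": 0, "jaw": 20}, {"offset": [0, 0, 0], "yaw": 0, "jaw": 20}, {"offset": [0, 0, 0], "yaw": 0, "jaw": 20}, {"offset": [0, 0, 0], "yaw": 0, "jaw": 20}, {"offset": [0, 0, 0], "yaw": 0, "jaw": 20}, {"offset": [0, 0, 0], "yaw": 0, "jaw": 20}, {"offset": [0, 0, 0], "yaw": 0, "jaw": 20}, {"offset": [0, 0, 0], "yaw": 0, "jaw": 20}]'

```text
clock: 28.18
position: [0.5009, 0.1615, 0.2764]
ee_rot: [-0.554, 0.437, -0.442, 0.554]
ft_force: [-0.3, 0.2, 0.3]
grip_width: 0.92
```

```bash
python3 chk.py; python3 -c "
from workcell import manip
print(manip.hand_in())"
```

```text
t 28.18 p [0.5009 0.1615 0.2764] q [-0.5538  0.4365 -0.4424  0.5541] F [-0.3  0.2  0.3] g 0.92
top 708 handle lat [-0.0965  0.0988] x [-0.0156  0.0001  0.018 ] top slope z/y [-0.0013 -0.1258] x/y [0.0075 0.0006]
[([423.2, 287.3], 0.67), ([268.7, 204.7], 0.62)] [269.3 203. ]
side 774 handle lat [-0.0931  0.1008] x [-0.0174 -0.0044  0.0164] top slope z/y [-0.0078 -0.1252] x/y [ 0.016  -0.0035]
[([270.1, 188.9], 0.66), ([435.6, 158.9], 0.63)] [266.4 188.9]
the job is handed in; nothing more can be done
None
```

The job is done and handed in at about 28 s on the clock. The S-hook is on the bar with its keeper shut, and the smaller squeegee (the one from the rest) hangs by its bail in the hook's lower curl.

- **Hook:** I slid it off the peg and brought it in from the side. I then pressed it down until the keeper's roughly 3 N sideways force vanished, about 5 mm above seating. It then bore hard on the bar, 5.8 N at the most I read. I did not pull up on it to test the keeper separately.
- **Squeegee:** The bail met the lower curl at the expected depth. The vertical force reading rose from -2.7 N to +5.1 N, so about 8 N was on the hook at most. I eased off before opening the gripper.
- **Last checks:** About 1 s apart, the handle was level (less than 0.01 rad of slope) and had not moved beyond measurement noise. The blade is clear of the foot plate, the gripper touches nothing, and the last picture showed the tin, flask and cup standing where they were.
- **Limits of these checks:** Forces were only read at the end of each move, so a brief higher peak in between would not show. While the squeegee was still in the gripper beside the hook, the side camera's bail point was about 7 px from where I expected. I put that down to partial occlusion, because the top camera agreed to about 1 px.

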